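# Screw the lid on the drinks jug until its spout meets the lip

## Robot

A 6-joint arm with a two-finger parallel gripper is mounted at the origin on the work surface. World frame = base frame: x ahead of the robot, y to its left, z up, the work surface at z = 0. Lengths are in mm, angles in rad, forces in N, time in s.
With the tool pointing down it reaches from about 350 to 775 mm from the base axis. Payload 7.3 kg.
Tool frame: the origin (TCP) lies on the centre line of the jaws, within the pads' length; the fingertips stand 22 mm ahead of it and the grasp point (between the pads) lies 3 mm ahead of it; z points along the fingers, y is the direction in which the jaws open and shut (so a half turn about z gives the same grasp; the last joint's range is limited). The gripper opens to 92 mm and grips with 3 to 60 N. Pads are 19 mm wide; open, the fingers measure 130 mm over their backs; the gripper's body (75 mm by 190 mm) begins 47 mm behind the grasp point.
Start: joints at [1.097, 0.342, 1.524, -0, 1.275, -0.146], TCP at [169.014, 497.068, 248.741] pointing down, gripper open.
Joint ranges: [-2.53, 2.53], [-0.77, 2.02], [0.04, 2.7], [-1, 4.14], [0.28, 2.66], [-3.11, 3.11]. Speed limits (rad/s): [2.57, 2.57, 3.14, 3.14, 3.14, 3.14].

## Interface

Orientations are given as [roll, pitch, yaw] about the fixed x, y, z axes, in that order (R = Rz(yaw) Ry(pitch) Rx(roll)).
In Python, from plant import get_obs, capture, close_job gives the robot as it stands.
- The arm moves only by the tool carry_out, never from a script. Its arguments are lists of equal length, an entry for each row: "xyz": the shift along the tool's x, y, z scaled (see below), a list of three; "dr": the turn, a rotation vector about the tool's x, y, z scaled (see below), a list of three. A call has 1 to 8 rows; each row shifts and turns the commanded pose from where the row before left it, along the tool's axes as they then stand; what a row does not reach is not made up. The controller multiplies each number of a shift by 0.06 m and each number of a turn by 8 degrees. A row lasts 1/8 s, in which the tool goes at most 62.5 mm and 10.7 degrees, less where a joint would pass 70% of its speed; a pose out of reach is approached as far as the arm can. A call with a number of a shift or a turn outside -1 to 1 is refused whole. A call with a gripper value outside its range is refused whole. "gripper" is the gripper's target within -1 to 1 (fully open at 1, half-way at 0, shut at -1), set as the call begins (left out, the last holds). The fingers move at their own pace and stop on an object; the grip force is fixed at half the most. Time passes only in rows, so rows that do not move let the fingers close. It gives the time, the measured TCP pose, the force and the opening at its end, in the units of the state.
- get_obs(): the state, without advancing time (a new reading comes with each control period).
- capture(name): name is "scene" or "side" or "wrist"; returns a dict with "image" (400x640x3 uint8, blue, green, red), "fx", "fy", "cx", "cy" (pixels), "pose" (4x4, takes a point from camera to world coordinates). Camera axes: x right, y up, looking along -z (the intrinsics and any distortion apply to the point x, -y, -z); pixel columns grow to the right and rows downward; lengths in mm; the calibration is good to about 2 mm. A picture is of the moment at which its call begins. There is no depth.
- close_job(): hands the job in, once; it reports no verdict.
The state is a dict: "time": time; "joint_positions": joint angles; "dq": joint speeds; "tau": joint torques, N m; "tool_pos": TCP position; "tcp_rot": TCP orientation; "contact_force": force on the tool from outside, world axes, zero at the start; "moment": the same for the moment, N m; "grip_width": finger opening in mm.
Only numpy, scipy, OpenCV 4.12 (cv2) and the standard library are available. Lean on these libraries where they do the work, as an engineer would, in place of code of your own. Each camera call takes 0.05 s, during which the arm holds its last target.

## Task

The lid of the steel drinks jug is standing on its edge in the little wooden stand. Screw it onto the jug's neck so that the thread holds it down level, and stop with the lid's spout exactly over the jug's pouring lip (the thread has no stop there, and the spout just resting over the lip without the thread caught is not enough); then let go. Leave the three tumblers where they stand.

Things in the scene. Friction and masses are not known exactly. Their poses are not given: they have to be found in the camera images.
- lid_crown (a point): Loose black plastic screw lid, 100 g; this point is its crown's centre. z axis: along the lid's axis, open rim to crown; x axis: to the spout. The crown, the part to grip, is a solid fluted cylinder 38 mm wide, 34 mm high, 17 mm either side of this point. At the start the lid stands on edge: axis level, crown pointing away from the robot, spout up.
- lid_rim (a point): Centre of the lid's open rim, 44 mm below the crown's centre, same axes. Hollow skirt 61 mm wide outside, 55 mm inside, 24 mm high, then a 3 mm top, then the crown. Inside are lugs: one pair 4 mm above the rim at +x and -x, one 8 mm above it at +y and -y. With its axis raised 45 degrees or more and the rim's edge on the table, the lid tips upright by itself when let go.
- lid_spout (a point): The lid's pouring spout, a blunt block 18 mm wide and 10 mm high that stands out to 40 mm from the lid's axis; this point is 36 mm from the axis and 19 mm above the rim. Same axes as the crown's point.
- jug_neck (a point): Fixed steel jug; this point is on its upright neck's axis at the neck's foot, 150 mm above the table; x axis to the lip. Body 129 mm wide. Neck 40 mm wide, 23.5 mm high, top tapered 2.5 mm; outer two-start right-hand thread 49 mm wide, lead 16 mm a turn: the lid screws down clockwise seen from above and stays where left. No stop at the lip: it turns some 90 degrees further.
- jug_lip (a point): The jug's pouring lip, a channel 30 mm wide at the shoulder, 36 to 76 mm from the neck's axis; this point is 56 mm from it. The handle is opposite, out to 111 mm. Lid set on with its spout 160 to 290 degrees anticlockwise of the lip, then turned clockwise: caught, crown's centre ends 48 to 50 mm above the neck's foot. Set on within 150 degrees: it ends at 56 mm, uncaught; take off, retry.
- stand: Small fixed wooden stand that holds the lid on edge. Origin at the centre of its underside; x axis where the crown points. Base 75 x 85 x 6 mm, back plate 50 mm wide and 40 mm high behind the lid, front tab 24 mm wide and 16 mm high under the crown. The crown's centre is 30 mm along x from the origin, 38 mm above the table.
- tumbler_a_mid (a point): Clear plastic tumbler, 72 mm wide, 95 mm high; the point is half-way up its axis. To be left alone.
- tumbler_b_mid (a point): Clear plastic tumbler, 72 mm wide, 95 mm high; the point is half-way up its axis. To be left alone.
- tumbler_c_mid (a point): Clear plastic tumbler, 72 mm wide, 95 mm high; the point is half-way up its axis. To be left alone.
Mind the look-alikes: they are no part of the job. Of the things shaped like the part that bears lid_crown, the black one is meant.

How it is judged:
By the outcome, as a careful person would: the job done as asked, in the order asked, and still so for the second after the job is handed in, with the robot touching nothing.
It also fails if it takes over 67 s, if anything falls off the work surface, if the arm or the gripper's body presses on something with over 40 N, if the wrist force passes 120 N, or if a joint passes its speed limit or range.

## Working session

There is one attempt and no reset: what is moved stays moved. The work goes in short steps, Python scripts to look and compute and a tool call to move; the robot and the scene stay as the last step left them, time stands still between calls to the robot, and variables do not carry over. Pictures are saved under pics/ and viewed, and the job is handed in when it is done.

Besides the shell and the picture viewer there is one more tool, called after "Emit:" as a command line: name --argument value ..., lists and objects as JSON in quotes. carry_out: Moves the arm, as the interface text tells. Shifts and turns lie within -1 to 1; 1 stands for 0.06 m of shift or 8 degrees of turn. Its arguments: {"type":"object","properties":{"xyz":{"type":"array"},"dr":{"type":"array"},"gripper":{"type":"number"}},"required":["xyz","dr"]}

```bash
ls; mkdir -p pics; cat > h.py <<'E'
import numpy as np,cv2,json,pickle
from plant import get_obs,capture
def snap(n,tag):
    c=capture(n); cv2.imwrite(f'pics/{tag}.png',c['image']); pickle.dump(c,open(f'pics/{tag}.pkl','wb')); return c
def ray(c,u,v):
    T=np.array(c['pose']); d=np.array([(u-c['cx'])/c['fx'],-(v-c['cy'])/c['fy'],-1.]); d=T[:3,:3]@d
    return T[:3,3],d/np.linalg.norm(d)
def onz(c,u,v,z):
    o,d=ray(c,u,v); return o+d*(z-o[2])/d[2]
def two(c1,p1,c2,p2):
    o1,d1=ray(c1,*p1);o2,d2=ray(c2,*p2)
    s=np.linalg.lstsq(np.c_[d1,-d2],o2-o1,rcond=None)[0]
    a=o1+s[0]*d1;b=o2+s[1]*d2
    return (a+b)/2,np.linalg.norm(a-b)
def proj(c,p):
    T=np.array(c['pose']);q=T[:3,:3].T@(np.array(p)-T[:3,3])
    return c['cx']+c['fx']*q[0]/-q[2], c['cy']-c['fy']*q[1]/-q[2]
def load(tag): return pickle.load(open(f'pics/{tag}.pkl','rb'))
E
python3 - <<'E'
from h import *
for n in('scene','side','wrist'):
    c=snap(n,n+'0'); print(n,{k:(np.round(v,3).tolist()) for k,v in c.items() if k!='image'})
print(get_obs())
E
```

```text
pics
scene {'fx': 415.335, 'fy': 415.335, 'cx': 319.73, 'cy': 201.934, 'pose': [[0.325, -0.581, 0.747, 1465.822], [0.946, 0.191, -0.263, -309.348], [0.01, 0.791, 0.611, 835.192], [0.0, 0.0, 0.0, 1.0]]}
side {'fx': 411.178, 'fy': 411.178, 'cx': 321.033, 'cy': 197.877, 'pose': [[0.717, 0.428, -0.55, -154.684], [-0.697, 0.454, -0.555, -743.878], [0.012, 0.781, 0.624, 925.069], [0.0, 0.0, 0.0, 1.0]]}
wrist {'fx': 313.35, 'fy': 313.35, 'cx': 320.883, 'cy': 201.623, 'pose': [[0.322, -0.914, -0.248, 102.223], [0.947, 0.31, 0.086, 520.724], [-0.002, -0.263, 0.965, 382.923], [0.0, 0.0, 0.0, 1.0]]}
{'time': 0.15, 'joint_positions': array([ 1.09701323e+00,  3.42577572e-01,  1.52476030e+00,  6.99601520e-06,
        1.27541338e+00, -1.45984665e-01]), 'dq': array([ 0.00100332, -0.00312467, -0.00402965,  0.00084069, -0.00213102,
       -0.00062631]), 'tau': array([ 1.32671437e-03, -4.31470478e+01, -2.44353479e+01,  7.18046003e-02,
        5.36368077e-02, -6.34092817e-05]), 'tool_pos': array([168.87505416, 496.81592481, 248.20988925]), 'tcp_rot': array([-3.14044736e+00, -1.75156215e-04,  2.81379208e+00]), 'contact_force': array([0.57438336, 0.33514764, 0.01698798]), 'moment': array([-0.05487842, -0.05216338, -0.05506284]), 'grip_width': 91.76015084102276}
```

View pics/scene0.png

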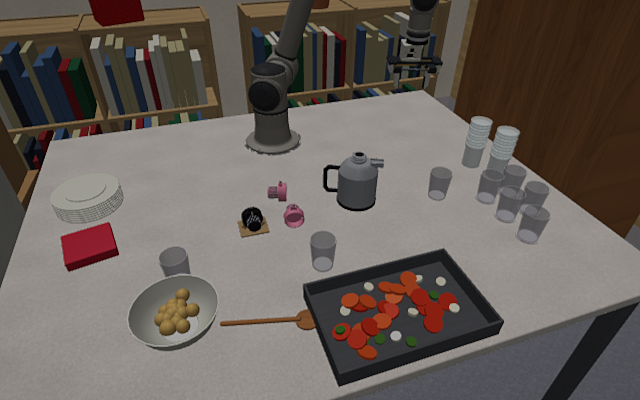

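View pics/side0.png

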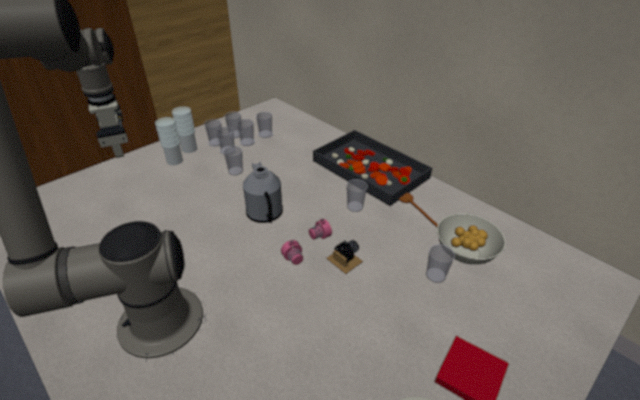

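View pics/wrist0.png

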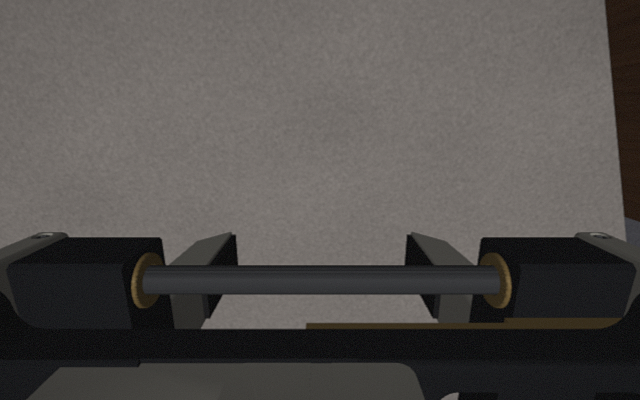

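```bash
python3 - <<'E'
from h import *
a=load('scene0')['image'][135:250,225:395];b=load('side0')['image'][145:285,230:400]
A=cv2.resize(a,(0,0),fx=4.7,fy=4.7,interpolation=2)[:560];B=cv2.resize(b,(0,0),fx=4.2,fy=4.2,interpolation=2)
cv2.imwrite('pics/c1.png',A);cv2.imwrite('pics/c2.png',B)
E
```

```text
(no output)
```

View pics/c1.png

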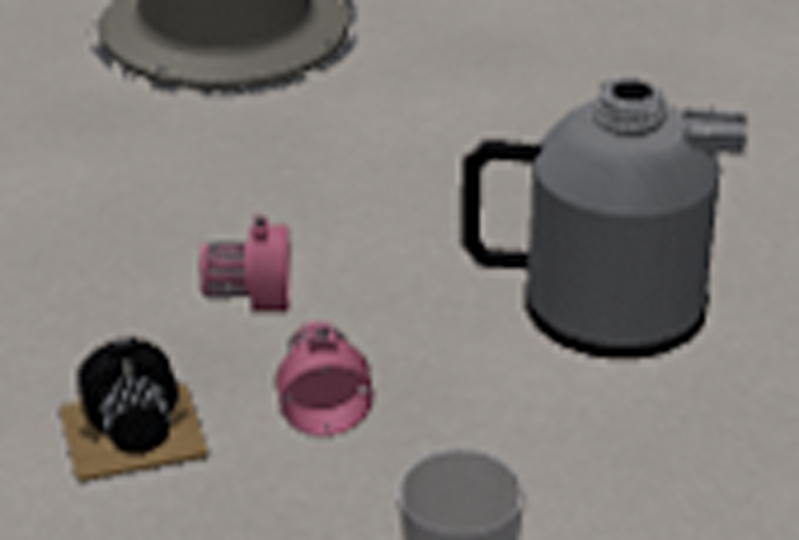

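View pics/c2.png

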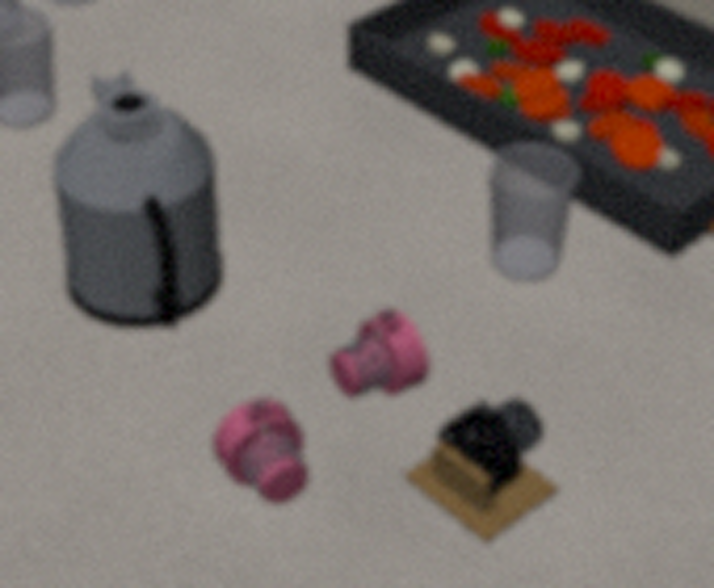

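```bash
python3 - <<'E'
from h import *
s=load('scene0');d=load('side0');print(s.keys())
S=lambda x,y:(x/4.7+225,y/4.7+135)
D=lambda x,y:(x/4.2+230,y/4.2+145)
print('neck',onz(s,*S(632,91),173.5),onz(d,*D(129,102),173.5),two(s,S(632,91),d,D(129,102)))
print('lip tip',onz(s,*S(745,130),153),onz(d,*D(112,84),153))
print('stand S', [onz(s,*S(*p),6).round(1) for p in((62,405),(82,478),(207,457),(190,388))])
print('stand D', [onz(d,*D(*p),6).round(1) for p in((407,476),(488,540),(556,488))])
print('crown end S,D',two(s,S(138,430),d,D(523,425)))
# tumblers base centre
for p in((175,262),(322,252),(440,184)): print('tum S',onz(s,*p,47))
for p in((438,264),(356,195),(233,160)): print('tum D',onz(d,*p,47))
E
```

```text
dict_keys(['image', 'fx', 'fy', 'cx', 'cy', 'pose'])
neck [470.16618047 168.569632   173.5       ] [469.43438321 162.21073701 173.5       ] (array([471.2329901 , 166.73363243, 172.48724254]), np.float64(4.271943465994956))
lip tip [507.37553147 234.26686609 153.        ] [492.02855529 216.06846919 153.        ]
stand S [array([ 466.1, -222.1,    6. ]), array([ 540. , -222.8,    6. ]), array([ 545.4, -144.1,    6. ]), array([ 475.3, -138.8,    6. ])]
stand D [array([ 464. , -148.7,    6. ]), array([ 462.4, -230. ,    6. ]), array([ 533.2, -230.4,    6. ])]
crown end S,D (array([ 540.77290421, -186.84537088,   34.60372514]), np.float64(4.691558682770869))
tum S [ 627.05766497 -411.28639651   47.        ]
tum S [713.10843436 -36.03433461  47.        ]
tum S [535.94927338 438.74120032  47.        ]
tum D [ 651.57905666 -409.8335941    47.        ]
tum D [718.37615697 -34.22640687  47.        ]
tum D [535.37750988 437.42696407  47.        ]
```

The black lid standing in the wooden stand (scene px 252,218) is the one meant. The two pink lids (278,191 and 293,215) are look-alikes. I'll move above the jug first for a close measurement.

Emit:
carry_out --xyz '[[-0.85,-0.45,-0.21],[-0.85,-0.45,-0.21],[-0.85,-0.45,-0.21],[-0.85,-0.45,-0.21],[-0.85,-0.45,-0.21],[-0.85,-0.45,-0.21],[-0.85,-0.45,-0.21],[-0.85,-0.45,-0.21]]' --dr '[[0,0,0],[0,0,0],[0,0,0],[0,0,0],[0,0,0],[0,0,0],[0,0,0],[0,0,0]]'

```text
time: 1.15
tool_pos: [486.7, 159.6, 349.8]
tcp_rot: [3.141, -0.0, 2.814]
contact_force: [0.6, 0.8, -0.4]
grip_width: 91.7
```

Emit:
carry_out --xyz '[[0,0,0],[0,0,0]]' --dr '[[0,0,0],[0,0,0]]'

```text
time: 1.4
tool_pos: [485.3, 161.4, 348.9]
tcp_rot: [-3.141, -0.002, 2.813]
contact_force: [0.1, -0.4, -1.0]
grip_width: 91.7
```

```bash
python3 - <<'E'
from h import *
c=snap('wrist','w1'); o=get_obs(); print(o['time'],o['tool_pos'],o['tcp_rot'],o['joint_positions'],o['contact_force'])
E
```

```text
1.45 [484.91388605 161.88533948 349.04119647] [-3.14143838e+00 -1.36399551e-03  2.81446163e+00] [ 1.71898922e-01  2.58382869e-01  1.36708763e+00  5.18053010e-04
  1.51739365e+00 -1.07179447e+00] [-0.12649075  0.53057124 -1.2045468 ]
```

View pics/w1.png

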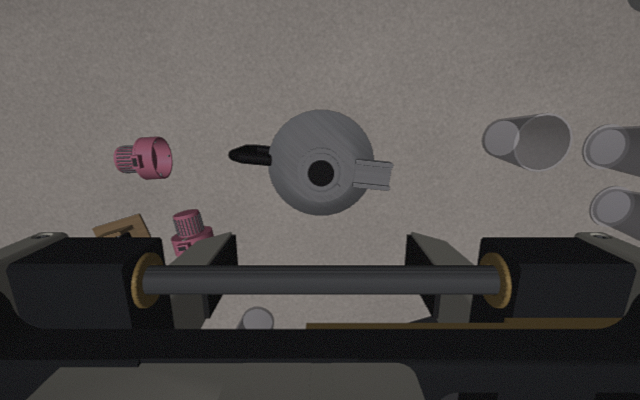

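```bash
python3 - <<'E'
from h import *
c=load('w1')
a=c['image'][95:225,220:405];a=cv2.convertScaleAbs(a,alpha=1.8)
cv2.imwrite('pics/c3.png',cv2.resize(a,(0,0),fx=4.3,fy=4.3,interpolation=2))
g=cv2.cvtColor(c['image'],6)
m=(g[150:195,295:345]<45).astype('uint8');n,l,s,ce=cv2.connectedComponentsWithStats(m);print(s,ce+[295,150])
E
```

```text
[[   0    0   50   45 1733]
 [  13   11   26   25  517]] [[319.19446047 171.72648586]
 [320.52417795 172.91682785]]
```

View pics/c3.png

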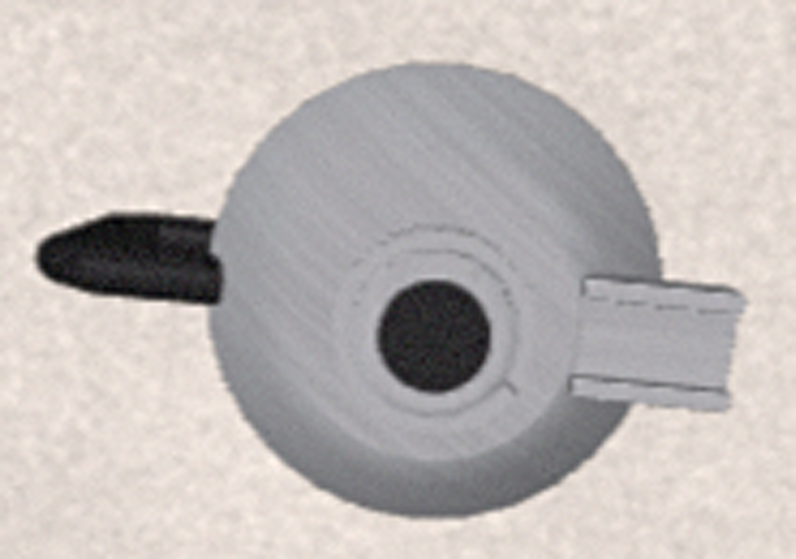

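```bash
python3 - <<'E'
from h import *
c=load('w1')
W=lambda x,y:((x+.5)/4.3+220-.5,(y+.5)/4.3+95-.5)
n=onz(c,320.5,172.9,173.5);print('neck',n, 'z170',onz(c,320.5,172.9,170))
for z in(145,150,155,160,165):
    P=[onz(c,*W(*p),z)[:2] for p in((585,278),(743,291),(570,395),(728,408))]
    u1=P[1]-P[0];u2=P[3]-P[2];a=lambda u:np.degrees(np.arctan2(u[1],u[0])).round(1)
    tip=(P[1]+P[3])/2; inn=(P[0]+P[2])/2
    print(z,a(u1),a(u2),a(tip-n[:2]),np.linalg.norm(tip-n[:2]).round(1),np.linalg.norm(inn-n[:2]).round(1),'width',np.linalg.norm(P[1]-P[3]).round(1))
    print('  handle tip',a(n[:2]-onz(c,*W(40,257),z-40)[:2]))
E
```

```text
neck [470.02926236 167.02998789 173.5       ] z170 [470.60758177 166.82553395 170.        ]
145 66.5 66.4 64.9 77.3 36.8 width 30.3
  handle tip 65.8
150 66.5 66.4 65.5 76.1 36.2 width 29.8
  handle tip 65.4
155 66.5 66.4 66.1 74.9 35.6 width 29.4
  handle tip 65.0
160 66.5 66.4 66.8 73.7 35.0 width 29.0
  handle tip 64.6
165 66.5 66.4 67.4 72.5 34.4 width 28.5
  handle tip 64.2
```

Neck axis is at about (470,167) and the lip points at about 66.2°. The lip's 76 mm reach and 30 mm width check out. Next I'll go over the stand.

Emit:
carry_out --xyz '[[-0.28,-0.67,0.1],[-0.28,-0.67,0.1],[-0.28,-0.67,0.1],[-0.28,-0.67,0.1],[-0.28,-0.67,0.1],[-0.28,-0.67,0.1],[-0.28,-0.67,0.1],[-0.28,-0.67,0.1]]' --dr '[[0,0,0],[0,0,0],[0,0,0],[0,0,0],[0,0,0],[0,0,0],[0,0,0],[0,0,0]]'

```text
time: 2.45
tool_pos: [509.5, -186.0, 301.3]
tcp_rot: [3.141, -0.0, 2.816]
contact_force: [0.1, -0.0, -0.0]
grip_width: 92.1
```

Emit:
carry_out --xyz '[[0,0,0],[0,0,0],[0,0,0],[0,0,0],[0,0,0],[0,0,0],[0,0,0],[0,0,0]]' --dr '[[0,0,1],[0,0,1],[0,0,1],[0,0,1],[0,0,1],[0,0,1],[0,0,1],[0,0,1]]'

```text
time: 3.45
tool_pos: [509.5, -184.5, 301.4]
tcp_rot: [-3.141, -0.001, 1.695]
contact_force: [-0.5, 0.2, -0.5]
grip_width: 91.9
```

Emit:
carry_out --xyz '[[0,0,0],[0,0,0],[0,0,0],[0,0,0],[0,0,0],[0,0,0],[0,0,0],[0,0,0]]' --dr '[[0,0,1],[0,0,1],[0,0,1],[0,0,1],[0,0,1],[0,0,1],[0,0,1],[0,0,1]]'

```text
time: 4.45
tool_pos: [509.5, -184.5, 301.4]
tcp_rot: [-3.141, 0.0, 0.578]
contact_force: [0.5, 0.2, 0.5]
grip_width: 91.5
```

Emit:
carry_out --xyz '[[0,0,0],[0,0,0],[0,0,0],[0,0,0],[0,0,0],[0,0,0]]' --dr '[[0,0,1],[0,0,1],[0,0,1],[0,0,1],[0,0,0.15],[0,0,0]]' --gripper 0.4

```text
time: 5.2
tool_pos: [509.5, -185.6, 301.5]
tcp_rot: [-3.141, 0.0, 0.004]
contact_force: [0.6, -1.3, 0.9]
grip_width: 64.4
```

```bash
python3 - <<'E'
from h import *
c=snap('wrist','w2'); o=get_obs(); print(o['time'],o['tool_pos'],o['tcp_rot'],o['joint_positions'],o['contact_force'])
E
```

```text
5.25 [ 509.47609874 -185.79713626  301.49970974] [-3.14139854e+00  5.25791889e-05  3.45545716e-03] [-4.91127667e-01  3.39386554e-01  1.38124855e+00  1.47543145e-04
  1.42109597e+00  1.07619119e+00] [-0.40071397  0.43355817 -0.31764659]
```

View pics/w2.png

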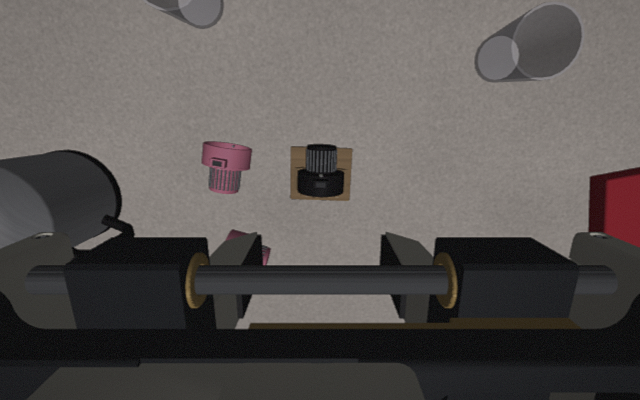

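```bash
python3 - <<'E'
from h import *
c=load('w2')
a=c['image'][130:215,270:370];a=cv2.convertScaleAbs(a,alpha=2)
cv2.imwrite('pics/c4.png',cv2.resize(a,(0,0),fx=6,fy=6,interpolation=2))
E
```

```text
(no output)
```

View pics/c4.png

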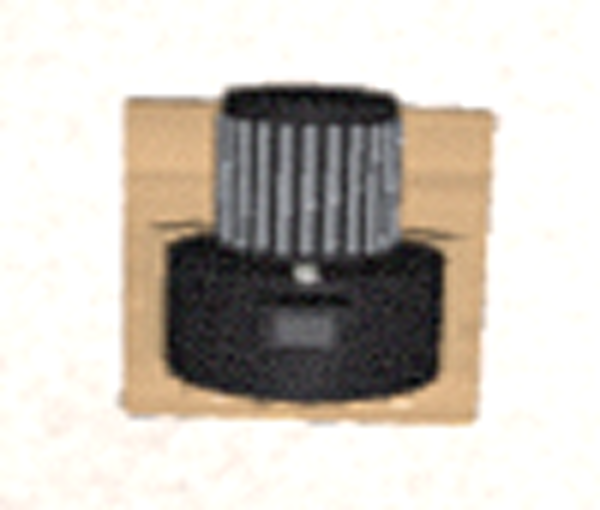

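```bash
python3 - <<'E'
from h import *
c=load('w2')
W=lambda x,y:((x+.5)/6+270-.5,(y+.5)/6+130-.5)
P=np.array([onz(c,*W(*p),6)[:2] for p in((125,97),(495,108),(478,418),(122,412))]);print(P.round(1),P.mean(0))
print([np.linalg.norm(P[i]-P[i-1]).round(1) for i in range(4)])
a=lambda u:np.degrees(np.arctan2(u[1],u[0])).round(1)
print(a(P[0]-P[3]),a(P[1]-P[2]),a(P[0]-P[1])-90,a(P[3]-P[2])-90)
# crown silhouettes at z=38
for p in((218,115),(398,120),(218,240),(400,247),(168,250),(443,258)): print(p,onz(c,*W(*p),38).round(1))
print('spout top',onz(c,*W(305,330),78),'dot',onz(c,*W(307,272),68))
s=load('scene0');print('spoon',onz(s,225,322,0),onz(s,305,318,0),'pan corner',onz(s,338,375,0),onz(s,305,295,30),'pink',onz(s,293,215,30),onz(s,278,191,30))
E
```

```text
[[ 541.2 -143.2]
 [ 539.1 -227. ]
 [ 466.4 -225.2]
 [ 467.5 -140.9]] [ 503.5183793  -184.06279705]
[np.float64(73.7), np.float64(83.8), np.float64(72.7), np.float64(84.3)]
-1.8 -1.4 -1.5 -0.7999999999999972
(218, 115) [ 540.5 -165.7   38. ]
(398, 120) [ 539.6 -203.5   38. ]
(218, 240) [ 514.  -165.5   38. ]
(400, 247) [ 512.6 -204.4   38. ]
(168, 250) [ 511.8 -154.8   38. ]
(443, 258) [ 510.3 -213.6   38. ]
spout top [ 503.09833379 -184.15812473   78.        ] dot [ 512.69329133 -184.50682202   68.        ]
spoon [ 818.43029739 -317.38627393    0.        ] [ 868.24246737 -132.94435786    0.        ] pan corner [1030.44019471 -109.78142379    0.        ] [ 824.88965843 -119.01289401   30.        ] pink [518.45047467 -61.45156635  30.        ] [384.08880546 -73.86764065  30.        ]
```

Stand base measures 73×84 mm (75×85 expected). Crown centre is about (533.5,−185,38), yaw −1.4°. Descending to grip it.

Emit:
carry_out --xyz '[[0.2,0,0.8],[0.2,0,0.9],[0,0,0.9],[0,0,0.7],[0,0,0.5],[0,0,0]]' --dr '[[0,0,0.2],[0,0,0],[0,0,0],[0,0,0],[0,0,0],[0,0,0]]'

```text
time: 6.0
tool_pos: [532.1, -186.0, 71.4]
tcp_rot: [-3.139, 0.005, -0.026]
contact_force: [0.6, -0.6, 0.7]
grip_width: 64.2
```

Emit:
carry_out --xyz '[[0,0,0.25],[0,0,0.23],[0,0,0]]' --dr '[[0,0,0],[0,0,0],[0,0,0]]'

```text
time: 6.38
tool_pos: [533.0, -186.6, 44.0]
tcp_rot: [-3.141, 0.001, -0.027]
contact_force: [0.1, -0.2, 0.2]
grip_width: 64.1
```

```bash
python3 - <<'E'
from h import *
c=snap('side','s3'); d=snap('scene','sc3'); o=get_obs(); print(o['time'],o['tool_pos'],o['tcp_rot'],o['contact_force'])
A=cv2.resize(c['image'][170:290,270:420],(0,0),fx=5,fy=5,interpolation=2)[:,:750]
cv2.imwrite('pics/c5.png',A)
E
```

```text
6.475 [ 533.62133969 -186.95851425   44.94318635] [ 3.14150835e+00 -3.94906728e-04 -2.75385727e-02] [ 0.37426503 -0.1479395  -0.37172377]
```

View pics/c5.png

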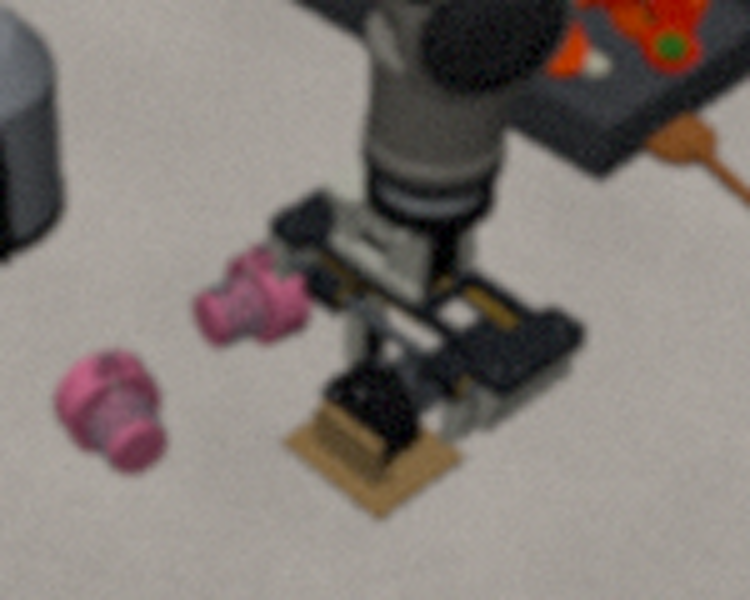

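Jaws straddle the black crown and clear the pink lid. Closing.

Emit:
carry_out --xyz '[[0,-0.02,0],[0,0,0],[0,0,0],[0,0,0],[0,0,0]]' --dr '[[0,0,0],[0,0,0],[0,0,0],[0,0,0],[0,0,0]]' --gripper -1

```text
time: 7.1
tool_pos: [533.7, -185.7, 44.8]
tcp_rot: [3.142, -0.0, -0.028]
contact_force: [0.7, 0.7, 1.3]
grip_width: 37.0
```

Emit:
carry_out --xyz '[[0,0,-0.2],[0,0,-0.4],[0,0,-0.6],[0.3,0,-0.7],[0.5,0,-0.3],[0.5,0,0],[0,0,0]]' --dr '[[0,0,0],[0,0,0],[0,0,0],[0,0,0],[0,0,0],[0,0,0],[0,0,0]]'

```text
time: 7.98
tool_pos: [612.6, -187.7, 177.1]
tcp_rot: [3.141, -0.001, -0.027]
contact_force: [0.1, 0.2, -1.3]
grip_width: 37.6
```

```bash
python3 - <<'E'
from h import *
d=snap('scene','sc4'); o=get_obs(); print(o['time'],o['tool_pos'],o['tcp_rot'],o['grip_width'],o['contact_force'])
A=cv2.resize(d['image'][100:260,190:350],(0,0),fx=3.7,fy=3.7,interpolation=2)
cv2.imwrite('pics/c6.png',A)
E
```

```text
8.025 [ 611.3278976  -187.53848795  176.60373857] [-3.14134951e+00  7.93282573e-04 -2.69428116e-02] 37.0898408119333 [-0.28785731  1.22089488 -1.74090409]
```

View pics/c6.png

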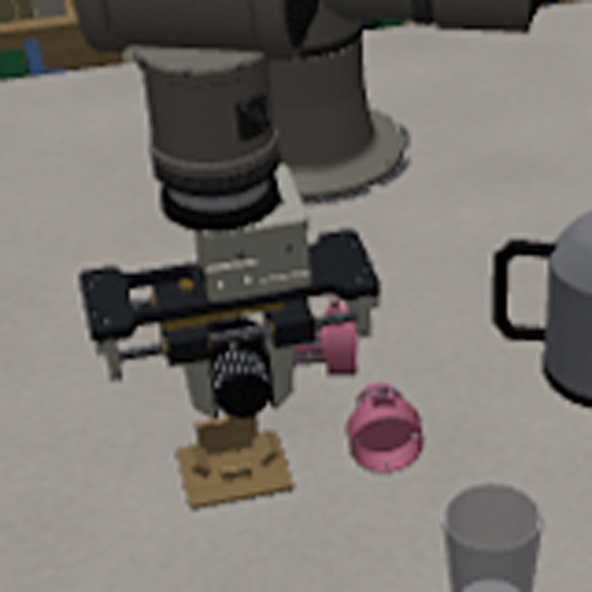

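Emit:
carry_out --xyz '[[0,0,0],[0,0,0],[0,0,0],[0,0,0],[0,0,0],[0,0,0],[0,0,0],[0,0,0]]' --dr '[[0,0.5,0],[0,1,0],[0,1,0],[0,1,0],[0,1,0],[0,1,0],[0,1,0],[0,1,0]]'

```text
time: 9.02
tool_pos: [614.9, -171.4, 175.3]
tcp_rot: [-3.08, -0.823, -0.029]
contact_force: [0.5, 1.1, -1.1]
grip_width: 37.3
```

Emit:
carry_out --xyz '[[0,0,0],[0,0,0],[0,0,0],[0,0,0]]' --dr '[[0,1,0],[0,0.88,0],[0,0,0],[0,0,0]]'

```text
time: 9.52
tool_pos: [616.1, -165.7, 173.4]
tcp_rot: [-3.032, -1.007, -0.061]
contact_force: [0.4, -0.4, -2.1]
grip_width: 37.2
```

```bash
python3 - <<'E'
from h import *
from scipy.spatial.transform import Rotation as R
d=snap('scene','sc5'); o=get_obs(); print(o['time'],o['tool_pos'],o['tcp_rot'],o['joint_positions'],o['grip_width'])
print(R.from_euler('xyz',o['tcp_rot']).as_matrix().round(3))
A=cv2.resize(d['image'][100:260,170:350],(0,0),fx=3.7,fy=3.7,interpolation=2)
cv2.imwrite('pics/c7.png',A)
E
```

```text
9.575 [ 616.48292955 -165.85106782  173.85266648] [-3.03379575 -1.00840458 -0.05955405] [-0.65110979  0.47474751  2.08274773  1.97680619  0.65321065 -0.86273671] 37.32516207281585
[[ 0.532  0.032  0.846]
 [-0.032 -0.998  0.057]
 [ 0.846 -0.057 -0.53 ]]
```

View pics/c7.png

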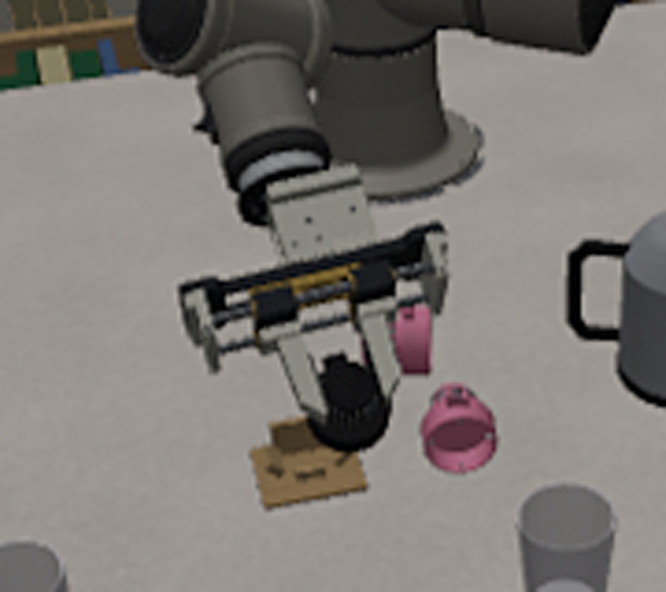

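Emit:
carry_out --xyz '[[-0.33,0.03,0.3],[-0.33,0.03,0.3],[-0.33,0.03,0.3],[-0.33,0.03,0.3],[0,0,0],[0,0,0]]' --dr '[[0,0,0],[0,0,0],[0,0,0],[0,0,0],[0,0,0],[0,0,0]]'

```text
time: 10.32
tool_pos: [635.8, -166.3, 68.8]
tcp_rot: [-3.033, -1.01, -0.06]
contact_force: [0.0, -0.5, -0.4]
grip_width: 37.5
```

```bash
python3 - <<'E'
from h import *
from scipy.spatial.transform import Rotation as R
d=snap('scene','sc6');  e=snap('side','s6');o=get_obs(); print(o['time'],o['tool_pos'],o['tcp_rot'],o['joint_positions'],o['grip_width'],o['contact_force'])
print(R.from_euler('xyz',o['tcp_rot']).as_matrix().round(3))
A=cv2.resize(d['image'][130:260,200:330],(0,0),fx=3,fy=3,interpolation=2)
B=cv2.resize(e['image'][150:280,290:420],(0,0),fx=3,fy=3,interpolation=2)
cv2.imwrite('pics/c8.png',np.hstack([A,B]))
E
```

```text
10.425 [ 635.80508614 -166.53917184   69.22504565] [-3.03480835 -1.01105246 -0.05901649] [-0.6246687   0.73237055  2.07398267  2.25762221  0.77590971 -1.1998933 ] 37.30866821901895 [-0.6696236   0.23440943 -0.74181289]
[[ 0.53   0.032  0.847]
 [-0.031 -0.998  0.057]
 [ 0.847 -0.057 -0.528]]
```

View pics/c8.png

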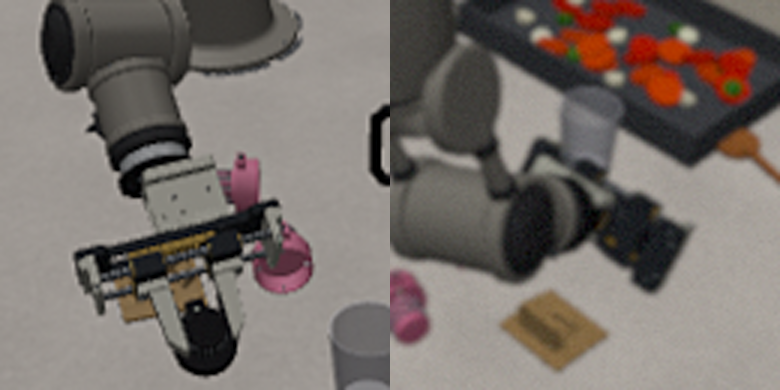

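Emit:
carry_out --xyz '[[0,0,0],[0,0,0],[0,0,0],[0,0,0]]' --dr '[[0.2,0.8,0],[0.2,0.8,0],[0,0,0],[0,0,0]]'

```text
time: 10.92
tool_pos: [635.7, -166.6, 68.3]
tcp_rot: [-2.899, -1.228, -0.148]
contact_force: [0.6, -0.3, 0.2]
grip_width: 37.2
```

```bash
python3 - <<'E'
from h import *
from scipy.spatial.transform import Rotation as R
o=get_obs(); print(o['time'],o['tool_pos'],o['tcp_rot'],o['joint_positions'],o['grip_width'],o['contact_force'])
print(R.from_euler('xyz',o['tcp_rot']).as_matrix().round(3))
E
```

```text
10.925 [ 635.67332479 -166.58070809   68.29922402] [-2.89859103 -1.22837809 -0.14801535] [-0.6922777   0.87586465  2.11204395  2.29427493  1.13434942 -1.36357519] 37.21112777190796 [ 0.64407395 -0.26934038  0.24872868]
[[ 0.332  0.081  0.94 ]
 [-0.05  -0.993  0.103]
 [ 0.942 -0.081 -0.326]]
```

Emit:
carry_out --xyz '[[-0.1,0.01,0.035],[-0.09,0.01,0.03],[0,0,0]]' --dr '[[0,0,0],[0,0,0],[0,0,0]]'

```text
time: 11.3
tool_pos: [636.4, -166.5, 58.1]
tcp_rot: [-2.896, -1.236, -0.149]
contact_force: [-4.8, 0.2, 12.6]
grip_width: 37.2
```

Emit:
carry_out --xyz '[[-0.03,0,0.01],[0,0,0]]' --dr '[[0,0,0],[0,0,0]]'

```text
time: 11.55
tool_pos: [636.8, -166.4, 58.0]
tcp_rot: [-2.896, -1.24, -0.149]
contact_force: [-7.3, 1.1, 16.9]
grip_width: 37.1
```

Contact of about 15 N at roughly the expected height: the rim edge is on the table. Releasing.

Emit:
carry_out --xyz '[[0,0,0],[0,0,0],[0,0,0],[0,0,0],[0,0,0],[0,0,0]]' --dr '[[0,0,0],[0,0,0],[0,0,0],[0,0,0],[0,0,0],[0,0,0]]' --gripper 0.6

```text
time: 12.3
tool_pos: [635.3, -166.4, 53.5]
tcp_rot: [-2.895, -1.229, -0.151]
contact_force: [-0.3, 1.2, -0.2]
grip_width: 73.4
```

```bash
python3 - <<'E'
from h import *
d=snap('scene','sc7');  e=snap('side','s7');o=get_obs(); print(o['time'],o['tool_pos'],o['tcp_rot'],o['grip_width'],o['contact_force'])
A=cv2.resize(d['image'][130:260,200:330],(0,0),fx=3,fy=3,interpolation=2)
B=cv2.resize(e['image'][150:280,290:420],(0,0),fx=3,fy=3,interpolation=2)
cv2.imwrite('pics/c9.png',cv2.convertScaleAbs(np.hstack([A,B]),alpha=1.6))
E
```

```text
12.4 [ 635.27771648 -166.46539087   53.47738558] [-2.89531458 -1.22903708 -0.15113906] 73.409021199993 [ 0.66987024 -0.89562042 -0.26638251]
```

View pics/c9.png

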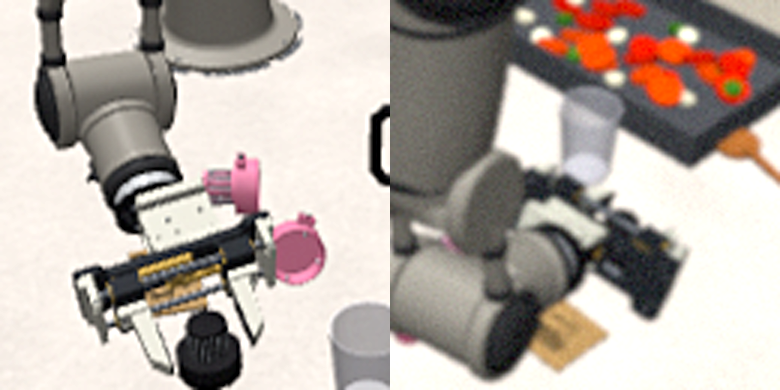

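Emit:
carry_out --xyz '[[0.4,-0.03,-0.14],[0.75,-0.06,-0.26],[0.75,-0.06,-0.26],[0.5,-0.04,-0.17],[0,0,0]]' --dr '[[0,0,0],[0,0,0],[0,0,0],[0,0,0],[0,0,0]]'

```text
time: 13.02
tool_pos: [635.6, -167.8, 209.5]
tcp_rot: [-2.904, -1.234, -0.143]
contact_force: [0.7, 0.4, -0.1]
grip_width: 73.2
```

Emit:
carry_out --xyz '[[0,0,0],[0,0,0],[0,0,0],[0,0,0],[0,0,0],[0,0,0],[0,0,0],[0,0,0]]' --dr '[[0,-1,0],[0,-1,0],[0,-1,0],[0,-1,0],[0,-1,0],[0,-1,0],[0,-1,0],[0,-1,0]]'

```text
time: 14.02
tool_pos: [635.7, -157.4, 202.6]
tcp_rot: [-3.03, -0.261, 0.081]
contact_force: [-0.3, 1.3, -0.4]
grip_width: 73.2
```

```bash
python3 - <<'E'
from h import *
from scipy.spatial.transform import Rotation as R
c=snap('wrist','w8');o=get_obs(); print(o['time'],o['tool_pos'],o['tcp_rot'],o['joint_positions'],o['contact_force'])
r=R.from_euler('xyz',o['tcp_rot'])
for yaw in (0,):
    print((r.inv()*R.from_euler('xyz',[np.pi,0,yaw])).as_rotvec(degrees=True)/8)
E
```

```text
14.075 [ 637.43252977 -157.46287926  203.43799783] [-3.03139117 -0.25832166  0.08193019] [-0.46198979  0.52238333  1.39778464  0.25990526  1.07058851  0.90462487] [-0.25909157  0.28310042  0.57205273]
[-0.8602201  -1.81520366  0.68487299]
```

View pics/w8.png

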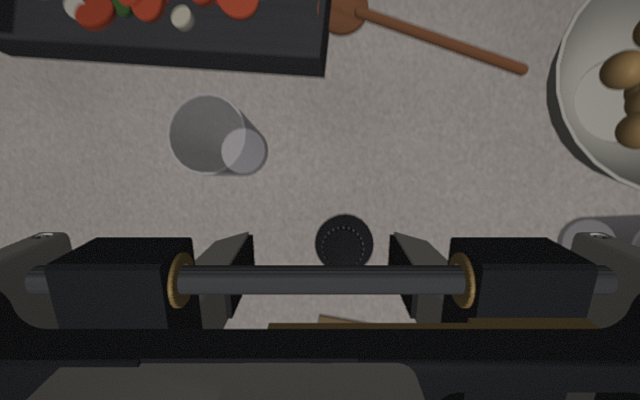

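Emit:
carry_out --xyz '[[0,0,-0.5],[0,0,-0.5],[0,0,0],[0,0,0],[0,0,0],[0,0,0],[0,0,0],[0,0,0]]' --dr '[[-0.43,-0.9,0.3],[-0.43,-0.9,0.3],[0,0,-1],[0,0,-1],[0,0,-1],[0,0,-1],[0,0,-1],[0,0,-1]]'

```text
time: 15.08
tool_pos: [624.3, -162.8, 260.2]
tcp_rot: [3.136, -0.01, 0.855]
contact_force: [-0.2, 0.1, 0.4]
grip_width: 73.7
```

Emit:
carry_out --xyz '[[0,0,0],[0,0,0],[0,0,0],[0,0,0],[0,0,0],[0,0,0],[0,0,0],[0,0,0]]' --dr '[[0,0,-1],[0,0,-1],[0,0,-1],[0,0,-1],[0,0,-1],[0,0,-1],[0,0,-0.6],[0,0,0]]'

```text
time: 16.08
tool_pos: [624.3, -163.0, 260.6]
tcp_rot: [3.13, -0.001, 1.77]
contact_force: [-0.2, -0.4, 0.6]
grip_width: 72.9
```

```bash
python3 - <<'E'
from h import *
from scipy.spatial.transform import Rotation as R
c=snap('wrist','w9');o=get_obs(); print(o['time'],o['tool_pos'],o['tcp_rot'],o['joint_positions'],o['contact_force'])
r=R.from_euler('xyz',o['tcp_rot'])
print((r.inv()*R.from_euler('xyz',[np.pi,0,np.radians(101)])).as_rotvec(degrees=True)/8)
E
```

```text
16.125 [ 624.43125036 -163.07733316  260.96340696] [ 3.13020184e+00 -2.96554558e-04  1.76895373e+00] [-0.37709332  0.55683858  1.14473144  0.00650968  1.43062924 -0.57612822] [-0.27653668 -0.23068235  0.6539041 ]
[ 0.08157385 -0.00237561  0.04418527]
```

View pics/w9.png

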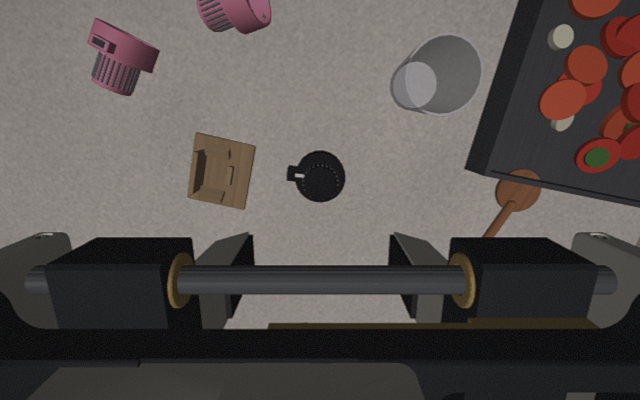

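Excellent: the lid stands upright at wrist px (319,177), spout to the left at (292,173). Both pink lids are untouched. Measuring.

```bash
python3 - <<'E'
from h import *
c=load('w9')
a=c['image'][140:215,275:365];a=cv2.convertScaleAbs(a,alpha=2.2)
cv2.imwrite('pics/c10.png',cv2.resize(a,(0,0),fx=7,fy=7,interpolation=2))
E
```

```text
(no output)
```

View pics/c10.png

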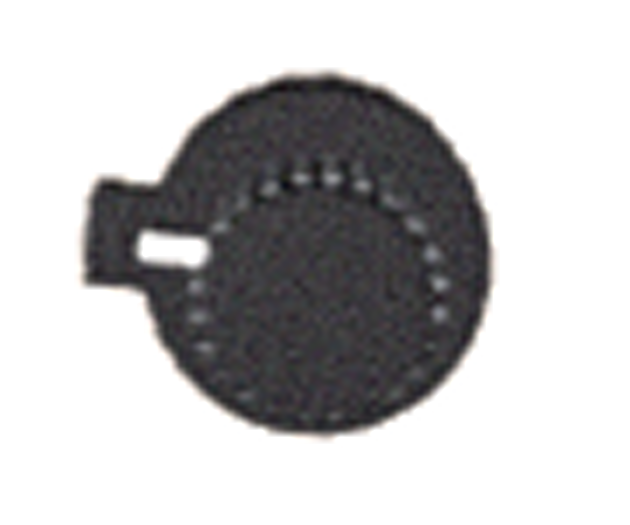

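```bash
python3 - <<'E'
from h import *
c=load('w9')
W=lambda x,y:((x+.5)/7+275-.5,(y+.5)/7+140-.5)
a=lambda u:np.degrees(np.arctan2(u[1],u[0])).round(1)
n=onz(c,*W(312,253),27);print('skirt',n,[np.linalg.norm(onz(c,*W(*p),27)-n).round(1) for p in((312,73),(492,253),(312,433))])
print('crown',onz(c,*W(317,294),61),np.linalg.norm(onz(c,*W(195,294),61)-onz(c,*W(440,294),61)))
t=onz(c,*W(92,232),24);print('spout',t,np.linalg.norm(t-n),a(t-n))
print('mark',a(onz(c,*W(140,247),24)-onz(c,*W(207,251),27)),a(onz(c,*W(140,247),27)-n),'edges',a(onz(c,*W(100,182),24)-onz(c,*W(160,190),24)),a(onz(c,*W(87,282),24)-onz(c,*W(145,289),24)))
print(onz(c,*W(140,247),27)-n)
E
```

```text
skirt [ 624.51479745 -159.69694215   27.        ] [np.float64(30.4), np.float64(30.7), np.float64(31.8)]
crown [ 625.13678701 -159.71064994   61.        ] 38.059153806605096
spout [ 587.02618968 -164.06361044   24.        ] 37.861108065624435 -173.4
mark -169.4 -170.7 edges -176.3 -175.7
[-2.88753728e+01 -4.73097094e+00  5.68434189e-14]
```

Emit:
carry_out --xyz '[[0.05,0.02,0.7],[0,0,0.8],[0,0,0.8],[0,0,0.6],[0,0,0.4],[0,0,0.1],[0,0,0]]' --dr '[[0.08,0,0],[0,0,0],[0,0,0],[0,0,0],[0,0,0],[0,0,0],[0,0,0]]'

```text
time: 17.0
tool_pos: [626.3, -160.5, 58.7]
tcp_rot: [3.14, 0.002, 1.769]
contact_force: [0.6, 0.2, 0.1]
grip_width: 73.7
```

```bash
python3 - <<'E'
from h import *
o=get_obs(); print(o['time'],o['tool_pos'],o['tcp_rot'],o['joint_positions'],o['contact_force'])
E
```

```text
17.0 [ 626.30424271 -160.48686409   58.68332382] [3.14008541e+00 1.96540494e-03 1.76918428e+00] [-3.68900378e-01  7.45920501e-01  1.38113089e+00 -9.99554317e-04
  1.01221423e+00 -5.66761050e-01] [0.63657801 0.22158172 0.09840919]
```

Emit:
carry_out --xyz '[[0.01,-0.02,0.1],[0,0,0]]' --dr '[[0,0,0],[0,0,0]]'

```text
time: 17.25
tool_pos: [625.0, -160.1, 53.0]
tcp_rot: [3.14, 0.003, 1.77]
contact_force: [-0.1, -0.4, 0.0]
grip_width: 73.4
```

Emit:
carry_out --xyz '[[0,0,0],[0,0,0],[0,0,0],[0,0,0],[0,0,0]]' --dr '[[0,0,0],[0,0,0],[0,0,0],[0,0,0],[0,0,0]]' --gripper -1

```text
time: 17.88
tool_pos: [625.0, -160.2, 52.7]
tcp_rot: [3.14, 0.002, 1.77]
contact_force: [-0.7, 0.3, -0.8]
grip_width: 37.4
```

Emit:
carry_out --xyz '[[0,0,-0.3],[0,0,-0.8],[0,0,-0.8],[0,0,-0.8],[0,0,-0.8],[0,0,0]]' --dr '[[0,0,0],[0,0,0],[0,0,0],[0,0,0],[0,0,0],[0,0,0]]'

```text
time: 18.62
tool_pos: [626.1, -160.2, 268.9]
tcp_rot: [3.131, 0.008, 1.77]
contact_force: [0.2, -0.1, -1.0]
grip_width: 37.3
```

```bash
python3 - <<'E'
from h import *
from scipy.spatial.transform import Rotation as R
d=snap('scene','sc11');o=get_obs(); print(o['time'],o['tool_pos'],o['tcp_rot'],o['joint_positions'],o['contact_force'],o['grip_width'])
A=cv2.resize(d['image'][60:260,190:390],(0,0),fx=3,fy=3,interpolation=2)
cv2.imwrite('pics/c11.png',A)
M=R.from_euler('xyz',o['tcp_rot']).as_matrix()
print(M.T@(np.array([470,167,265])-o['tool_pos'])/60)
E
```

```text
18.675 [ 625.05296324 -159.86334057  265.678829  ] [3.13595015 0.00500986 1.76972762] [-3.68537851e-01  5.55741237e-01  1.13387567e+00 -1.20128898e-03
  1.44452493e+00 -5.67336432e-01] [ 0.20149585  0.11195983 -1.74454389] 37.44986121598931
[ 5.85096492 -1.4565375  -0.02621769]
```

View pics/c11.png

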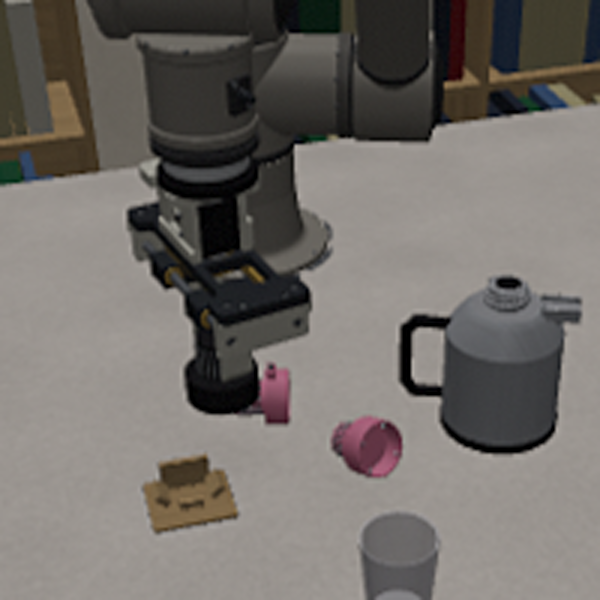

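Emit:
carry_out --xyz '[[0.73,-0.18,0],[0.73,-0.18,0],[0.73,-0.18,0],[0.73,-0.18,0],[0.73,-0.18,0],[0.73,-0.18,0],[0.73,-0.18,0],[0.73,-0.18,0]]' --dr '[[0,0,0],[0,0,0],[0,0,0],[0,0,0],[0,0,0],[0,0,0],[0,0,0],[0,0,0]]'

```text
time: 19.68
tool_pos: [469.0, 167.7, 260.5]
tcp_rot: [-3.14, 0.002, 1.769]
contact_force: [0.3, -0.0, -0.1]
grip_width: 37.2
```

Emit:
carry_out --xyz '[[0,0,0],[0,0,0],[0,0,0],[0,0,0],[0,0,0],[0,0,0],[0,0,0],[0,0,0]]' --dr '[[0,0,-1],[0,0,-1],[0,0,-1],[0,0,-1],[0,0,-1],[0,0,-1],[0,0,-1],[0,0,-1]]'

```text
time: 20.68
tool_pos: [469.7, 166.5, 260.4]
tcp_rot: [-3.139, -0.0, 2.891]
contact_force: [-0.8, -0.3, -1.4]
grip_width: 37.5
```

Emit:
carry_out --xyz '[[0,0,0],[0,0,0],[0,0,0],[0,0,0],[0,0,0],[0,0,0],[0,0,0]]' --dr '[[0,0,-1],[0,0,-1],[0,0,-1],[0,0,-1],[0,0,-1],[0,0,-0.1],[0,0,0]]'

```text
time: 21.55
tool_pos: [470.2, 166.6, 261.1]
tcp_rot: [-3.139, -0.001, -2.687]
contact_force: [-0.1, 0.1, -0.9]
grip_width: 37.6
```

```bash
python3 - <<'E'
from h import *
from scipy.spatial.transform import Rotation as R
d=snap('scene','sc12');w=snap('wrist','w12');o=get_obs(); print(o['time'],o['tool_pos'],o['tcp_rot'],o['joint_positions'],o['contact_force'],o['grip_width'])
A=cv2.resize(d['image'][90:210,310:410],(0,0),fx=4,fy=4,interpolation=2)
e=snap('side','s12');B=cv2.resize(e['image'][100:220,210:310],(0,0),fx=4,fy=4,interpolation=2)
cv2.imwrite('pics/c12.png',cv2.convertScaleAbs(np.hstack([A,B]),alpha=1.6))
M=R.from_euler('xyz',o['tcp_rot']).as_matrix()
print(M.T@(np.array([470,167,265])-o['tool_pos'])/60)
E
```

```text
21.65 [470.45066121 166.66248916 261.42247356] [-3.13918312e+00  1.22987668e-04 -2.68612839e+00] [ 0.18816158  0.28406392  1.57161708 -0.00238825  1.28515737 -1.83742678] [-0.21488485  0.84132851 -1.60919066] 37.328583052521374
[ 0.00426359  0.00821198 -0.05964593]
```

View pics/c12.png

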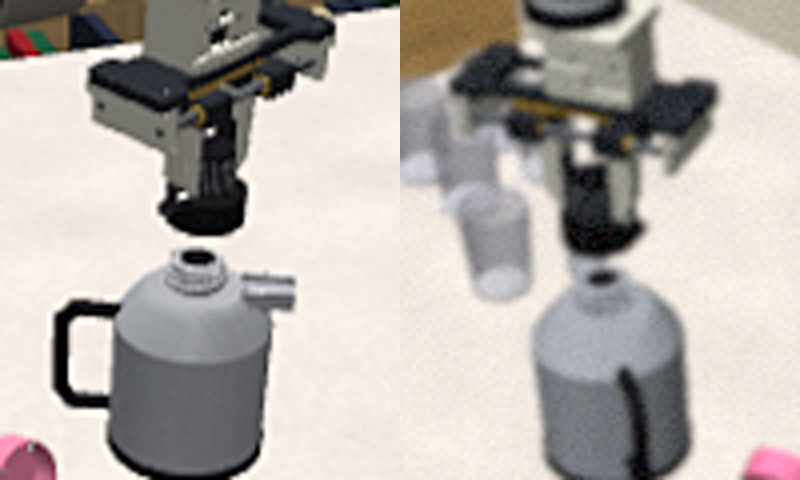

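View pics/w12.png

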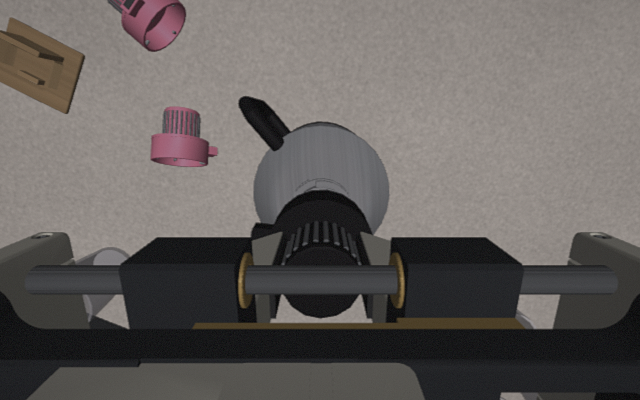

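```bash
python3 - <<'E'
from h import *
for t,off in(('sc12',(310,90)),('s12',(210,100))):
    c=load(t)
    for p in((470,167,173.5),(470,167,236),(470,167,209),(470,167,252)): 
        u=proj(c,p); print(t,np.round(u,1),(np.array(u)-off)*4)
    a=c['image'][off[1]:off[1]+80,off[0]+15:off[0]+95]
    cv2.imwrite(f'pics/z{t}.png',cv2.convertScaleAbs(cv2.resize(a,(0,0),fx=7,fy=7,interpolation=2),alpha=2))
A=cv2.imread('pics/zsc12.png');B=cv2.imread('pics/zs12.png');cv2.imwrite('pics/c13.png',cv2.resize(np.hstack([A,B]),(800,400)))
E
```

```text
sc12 [359.  154.4] [195.90089345 257.6698953 ]
sc12 [360.4 136.3] [201.57480086 185.24547243]
sc12 [359.8 144.3] [199.0811716 217.0753292]
sc12 [360.8 131.5] [203.08420879 165.97867968]
s12 [259.9 168.6] [199.74295607 274.38435005]
s12 [258.3 152. ] [193.27103063 208.0254326 ]
s12 [259.  159.3] [196.11468886 237.182456  ]
s12 [257.9 147.6] [191.55027551 190.3819279 ]
```

View pics/c13.png

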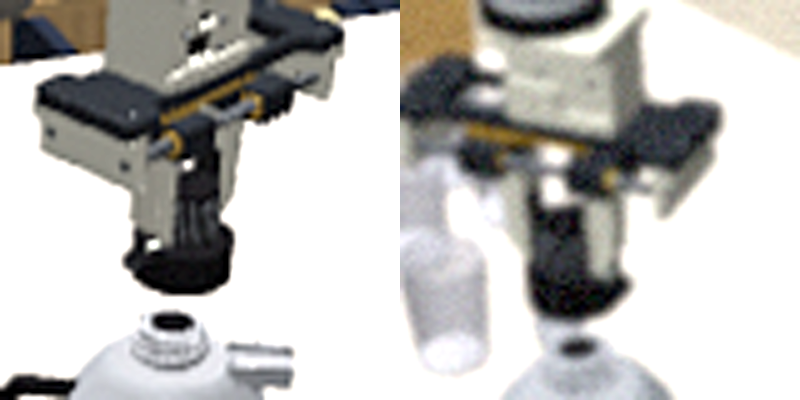

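```bash
python3 - <<'E'
from h import *
w=load('w12');o=np.array([470.4,166.7,261.4]);yaw=-2.687;tx=np.array([np.cos(yaw),np.sin(yaw),0]);ty=np.array([np.sin(yaw),-np.cos(yaw),0])
P=lambda a,b,dz:np.round(proj(w,o+a*tx+b*ty+np.array([0,0,dz])),1)
print('skirt far edge top',P(30.5,0,-25.7),'mid',P(30.5,0,-38),'rim',P(30.5,0,-52.7))
print('crown top far',P(19,0,8.3),'near',P(-19,0,8.3),'skirt sides',P(0,30.5,-25.7),P(0,-30.5,-25.7))
a=w['image'][170:330,240:400];cv2.imwrite('pics/c14.png',cv2.convertScaleAbs(cv2.resize(a,(0,0),fx=3.7,fy=3.7,interpolation=2),alpha=2.5))
for t in('sc12','s12'):
    c=load(t);g=cv2.cvtColor(c['image'],6)
    # darkness rows
    r=(350,170) if t=='sc12' else 0
    for v in (range(140,150) if t=='sc12' else range(150,166)):
        u=np.where(g[v,(330 if t=='sc12' else 240):(385 if t=='sc12' else 285)]<45)[0]+(330 if t=='sc12' else 240)
        print(t,v,(u.min(),u.max(),len(u)) if len(u) else '')
E
```

```text
skirt far edge top [319.8 194.2] mid [319.9 189. ] rim [320.  183.6]
crown top far [319.3 239. ] near [319.4 315.4] skirt sides [375.  247.9] [264.6 247.7]
sc12 140 (np.int64(351), np.int64(370), 19)
sc12 141 (np.int64(350), np.int64(370), 21)
sc12 142 (np.int64(350), np.int64(370), 21)
sc12 143 (np.int64(351), np.int64(370), 20)
sc12 144 (np.int64(352), np.int64(370), 19)
sc12 145 (np.int64(352), np.int64(370), 19)
sc12 146 (np.int64(353), np.int64(369), 17)
sc12 147 (np.int64(355), np.int64(367), 13)
sc12 148 (np.int64(358), np.int64(365), 8)
sc12 149 
s12 150 (np.int64(252), np.int64(261), 10)
s12 151 (np.int64(252), np.int64(261), 10)
s12 152 (np.int64(251), np.int64(261), 11)
s12 153 (np.int64(251), np.int64(261), 11)
s12 154 (np.int64(251), np.int64(262), 12)
s12 155 (np.int64(251), np.int64(268), 14)
s12 156 (np.int64(251), np.int64(269), 19)
s12 157 (np.int64(251), np.int64(269), 19)
s12 158 (np.int64(251), np.int64(269), 19)
s12 159 (np.int64(251), np.int64(268), 18)
s12 160 (np.int64(252), np.int64(267), 16)
s12 161 (np.int64(252), np.int64(266), 15)
s12 162 (np.int64(253), np.int64(264), 12)
s12 163 (np.int64(256), np.int64(261), 6)
s12 164 
s12 165
```

View pics/c14.png

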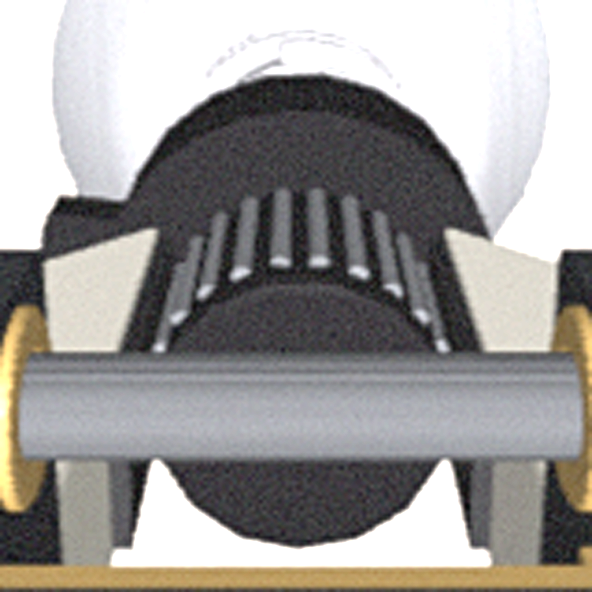

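```bash
python3 - <<'E'
from h import *
from scipy.optimize import least_squares
w=load('w12');o=np.array([470.4,166.7,261.4]);yaw=-2.687;tx=np.array([np.cos(yaw),np.sin(yaw),0]);ty=np.array([np.sin(yaw),-np.cos(yaw),0])
P=lambda a,b,dz:np.array(proj(w,o+a*tx+b*ty+np.array([0,0,dz])))
Y=lambda y:170+(y+.5)/3.7-.5
obs=[(30.5,-25.7,Y(112)),(30.5,-52.7,Y(75)),(19,8.3,Y(285)),(-19,8.3,Y(545))]
f=lambda q:[P(a+q[0],0,z+q[1])[1]-v for a,z,v in obs]
r=least_squares(f,[0,0]);print('tool x off, z off',r.x,r.fun)
f=lambda q:[P(a+q[0],0,z)[1]-v for a,z,v in obs]
r=least_squares(f,[0]);print(r.x,r.fun)
# scene/side: skirt silhouettes at z ~ rim+12 ; expected edge if centred at neck
th=np.linspace(0,2*np.pi,181)
for t in('sc12','s12'):
    c=load(t)
    for z0,z1,rad in((208.7,235.7,30.5),):
        pts=np.array([proj(c,np.array([470,167,z])+rad*np.array([np.cos(a),np.sin(a),0])) for a in th for z in(z0,z1)])
        print(t,'exp skirt u',pts[:,0].min().round(1),pts[:,0].max().round(1),'v max',pts[:,1].max().round(1),'spout u',np.round(proj(c,np.array([470,167,228])+40*np.array([np.cos(np.radians(291)),np.sin(np.radians(291)),0])),1))
    g=cv2.cvtColor(c['image'],6)
    pr=proj(c,(470,167,173.5));u,v=map(int,pr)
    m=(g[v-6:v+8,u-9:u+10]);mm=(m<60).astype('uint8');n,l,s,ce=cv2.connectedComponentsWithStats(mm);print(t,'hole exp',np.round(pr,1),s[1:].tolist(),(ce[1:]+[u-9,v-6]).round(1).tolist())
E
```

```text
tool x off, z off [-5.32948822 -5.83732659] [ 1.18101133  0.03606419 -1.61428621  0.65451913]
[-2.84725421] [-0.46525053 -1.75164919 -1.5912325   3.79588963]
sc12 exp skirt u 349.6 370.7 v max 149.5 spout u [350.4 142.9]
sc12 hole exp [359.  154.4] [[8, 0, 10, 1, 10], [6, 5, 9, 3, 23]] [[361.5, 148.0], [359.0, 154.0]]
s12 exp skirt u 248.4 268.8 v max 164.8 spout u [269.6 157.2]
s12 hole exp [259.9 168.6] [[3, 0, 13, 3, 23], [7, 6, 7, 3, 19]] [[258.6, 162.5], [260.0, 169.0]]
```

```bash
python3 - <<'E'
from h import *
w=load('w12');yaw=-2.687;tx=np.array([np.cos(yaw),np.sin(yaw),0]);n=np.array([470,167,0.])
for R_,z in((20,173.5),(17.5,173.5),(24.5,170),(24.5,165),(24.5,160),(24.5,153)): print(R_,z,np.round(proj(w,n+R_*tx+[0,0,z]),1))
# jug body silhouette: widest 64.5 radius at shoulder ~? 
for z in(100,110,120): print('body',z,np.round(proj(w,n+64.5*tx+[0,0,z]),1))
a=w['image'][110:215,245:400];cv2.imwrite('pics/c15.png',cv2.convertScaleAbs(cv2.resize(a,(0,0),fx=5,fy=5,interpolation=2),alpha=1.5))
E
```

```text
20 173.5 [320.9 187.4]
17.5 173.5 [320.9 190.8]
24.5 170 [320.9 180.4]
24.5 165 [320.9 179.1]
24.5 160 [320.9 177.8]
24.5 153 [321.  176.1]
body 100 [321.1 122.4]
body 110 [321.1 122.6]
body 120 [321.1 122.8]
```

View pics/c15.png

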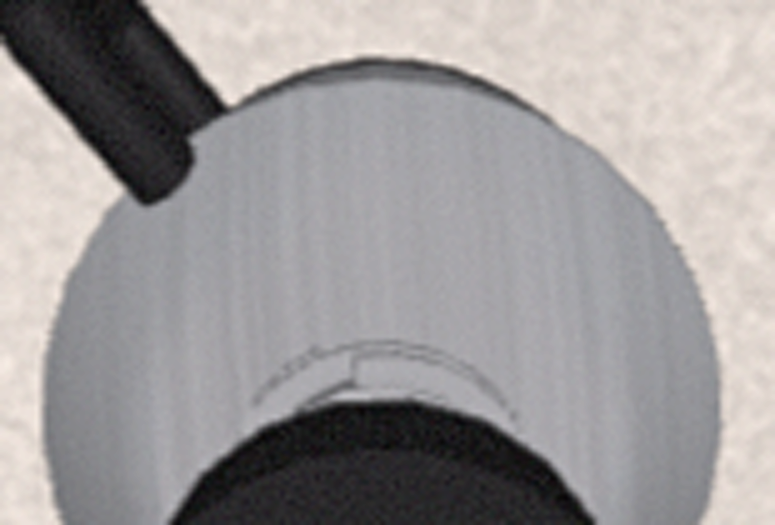

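Wrist view suggests the lid sits 2–4 mm toward −tool x. I'll lower it to just above the neck and compare the arcs there.

Emit:
carry_out --xyz '[[0.03,0,0.2],[0,0,0.2],[0,0,0.07],[0,0,0]]' --dr '[[0,0,0],[0,0,0],[0,0,0],[0,0,0]]'

```text
time: 22.2
tool_pos: [468.9, 165.8, 233.0]
tcp_rot: [-3.139, -0.0, -2.685]
contact_force: [0.9, -0.4, -1.2]
grip_width: 37.6
```

```bash
python3 - <<'E'
from h import *
w=snap('wrist','w16');s=snap('side','s16');c=snap('scene','sc16');o=get_obs();print(o['time'],o['tool_pos'],o['tcp_rot'],o['contact_force'])
a=w['image'][110:260,235:410];cv2.imwrite('pics/c16.png',cv2.convertScaleAbs(cv2.resize(a,(0,0),fx=4,fy=4,interpolation=2),alpha=2))
p=o['tool_pos'];yaw=o['tcp_rot'][2];tx=np.array([np.cos(yaw),np.sin(yaw),0])
print('rim far',proj(w,p+30.5*tx+[0,0,-52.7]),'skirt top',proj(w,p+30.5*tx+[0,0,-25.7]))
A=cv2.resize(c['image'][110:180,320:400],(0,0),fx=5,fy=5,interpolation=2)
B=cv2.resize(s['image'][130:200,220:300],(0,0),fx=5,fy=5,interpolation=2)
cv2.imwrite('pics/c17.png',cv2.convertScaleAbs(np.hstack([A,B]),alpha=2))
E
```

```text
22.35 [469.32687068 165.88126115 233.80452853] [-3.13881091e+00  1.44789825e-03 -2.68443845e+00] [-0.91917319 -0.40430565 -0.06625359]
rim far (np.float64(319.7591823711885), np.float64(184.37165789015827)) skirt top (np.float64(319.46180828883786), np.float64(195.15008404052375))
```

View pics/c16.png

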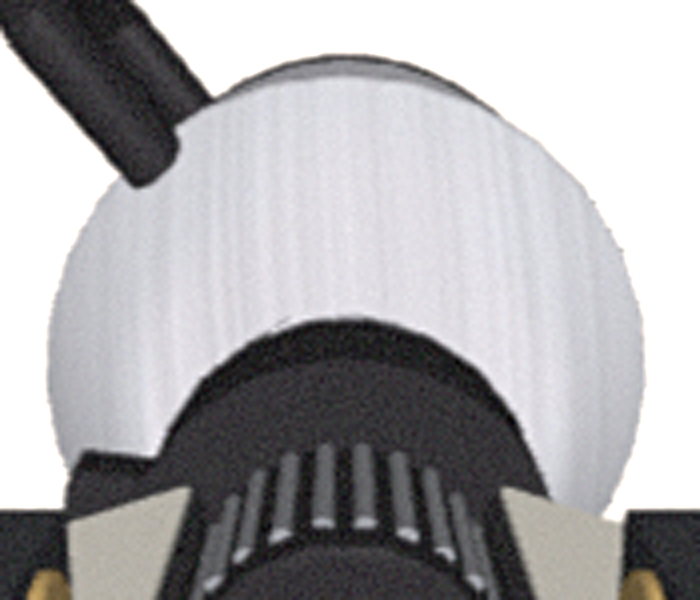

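View pics/c17.png

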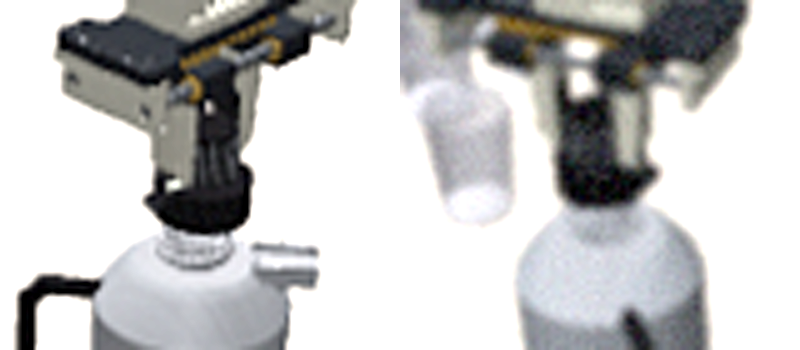

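Aligned within about a millimetre in the fixed views. Lowering onto the thread while watching force.

Emit:
carry_out --xyz '[[0,0,0.08],[0,0,0.08],[0,0,0]]' --dr '[[0,0,0],[0,0,0],[0,0,0]]'

```text
time: 22.72
tool_pos: [468.9, 165.8, 223.4]
tcp_rot: [-3.139, -0.0, -2.684]
contact_force: [0.8, -0.7, -1.2]
grip_width: 37.4
```

Emit:
carry_out --xyz '[[0,0,0.05],[0,0,0]]' --dr '[[0,0,0],[0,0,0]]'

```text
time: 22.98
tool_pos: [469.0, 165.8, 220.7]
tcp_rot: [-3.139, 0.0, -2.684]
contact_force: [0.0, -0.3, -1.7]
grip_width: 37.5
```

Emit:
carry_out --xyz '[[0,0,0.04],[0,0,0]]' --dr '[[0,0,0],[0,0,0]]'

```text
time: 23.22
tool_pos: [469.0, 165.8, 218.3]
tcp_rot: [-3.139, 0.0, -2.684]
contact_force: [0.3, 1.1, -0.6]
grip_width: 37.5
```

Emit:
carry_out --xyz '[[0,0,0.04],[0,0,0]]' --dr '[[0,0,0],[0,0,0]]'

```text
time: 23.48
tool_pos: [469.3, 165.9, 216.4]
tcp_rot: [-3.139, 0.001, -2.684]
contact_force: [-0.2, -0.5, 1.9]
grip_width: 37.4
```

Emit:
carry_out --xyz '[[0,0,0.03],[0,0,0]]' --dr '[[0,0,0],[0,0,0]]'

```text
time: 23.72
tool_pos: [469.6, 166.0, 215.9]
tcp_rot: [-3.138, 0.003, -2.684]
contact_force: [-2.8, -0.3, 11.7]
grip_width: 37.6
```

Seated on the thread with about 12 N. Screwing clockwise while following the lead.

Emit:
carry_out --xyz '[[0,0,0.006],[0,0,0.006],[0,0,0.006],[0,0,0.006],[0,0,0.006],[0,0,0.006]]' --dr '[[0,0,0.6],[0,0,1],[0,0,1],[0,0,1],[0,0,1],[0,0,1]]'

```text
time: 24.48
tool_pos: [469.3, 165.3, 213.8]
tcp_rot: [-3.14, 0.004, 2.813]
contact_force: [-5.0, -2.4, 10.2]
grip_width: 37.4
```

Emit:
carry_out --xyz '[[0,0,0.006],[0,0,0.006],[0,0,0.006],[0,0,0.006],[0,0,0.006],[0,0,0.006],[0,0,0.006],[0,0,0.006]]' --dr '[[0,0,1],[0,0,1],[0,0,1],[0,0,1],[0,0,1],[0,0,1],[0,0,1],[0,0,1]]'

```text
time: 25.48
tool_pos: [469.1, 166.2, 210.9]
tcp_rot: [3.138, 0.001, 1.696]
contact_force: [-4.2, 1.2, 15.0]
grip_width: 37.5
```

```bash
python3 - <<'E'
from h import *
o=get_obs();print(o['time'],o['tool_pos'],o['tcp_rot'],o['contact_force'],o['moment'],o['joint_positions'],o['grip_width'])
E
```

```text
25.475 [469.05363427 166.22681894 210.90724314] [3.13846640e+00 1.42005054e-03 1.69584880e+00] [-4.15641114  1.1881073  14.98772689] [0.15971954 0.96760768 0.38747318] [ 0.18741376  0.32613913  1.65912799 -0.0017636   1.15329443  0.06307173] 37.516114272498974
```

Emit:
carry_out --xyz '[[0,0,0.006],[0,0,0.006],[0,0,0.006],[0,0,0.006],[0,0,0.006],[0,0,0.006],[0,0,0.006],[0,0,0.006]]' --dr '[[0,0,1],[0,0,1],[0,0,1],[0,0,1],[0,0,1],[0,0,1],[0,0,1],[0,0,1]]'

```text
time: 26.48
tool_pos: [469.7, 166.8, 208.2]
tcp_rot: [3.139, -0.004, 0.579]
contact_force: [-4.6, 4.6, 11.4]
grip_width: 37.6
```

```bash
python3 - <<'E'
from h import *
o=get_obs();print(o['time'],o['tool_pos'],o['tcp_rot'],o['contact_force'],o['moment'],o['joint_positions'],o['grip_width'])
w=snap('wrist','w20')
a=w['image'][90:330,200:440];cv2.imwrite('pics/c20.png',cv2.convertScaleAbs(cv2.resize(a,(0,0),fx=2.5,fy=2.5,interpolation=2),alpha=2))
E
```

```text
26.475 [469.68296422 166.75719331 208.18200095] [ 3.1390051  -0.00414434  0.57882899] [-4.60134542  4.64027167 11.4200682 ] [0.64557904 0.7706342  0.30617001] [ 1.87752949e-01  3.29342278e-01  1.66264614e+00 -8.92187275e-04
  1.14478662e+00  1.18009238e+00] 37.58299427893747
```

View pics/c20.png

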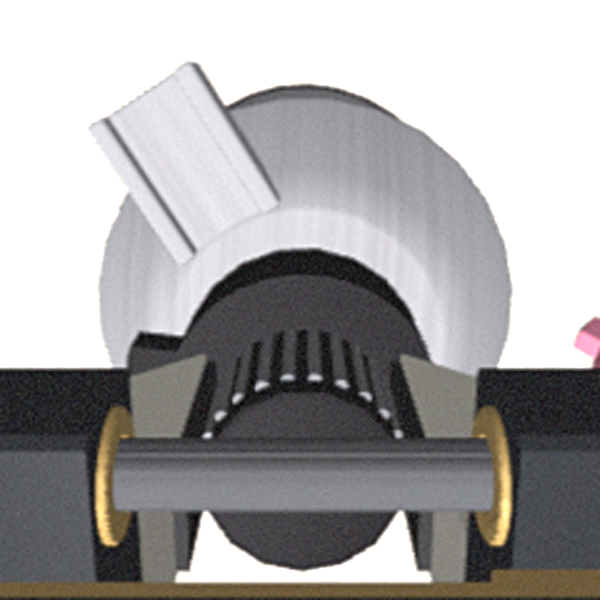

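Emit:
carry_out --xyz '[[0,0,0.006],[0,0,0.006],[0,0,0.006],[0,0,0.006],[0,0,0.006],[0,0,0.006],[0,0,0]]' --dr '[[0,0,1],[0,0,1],[0,0,1],[0,0,1],[0,0,1],[0,0,1],[0,0,0]]'

```text
time: 27.4
tool_pos: [470.5, 166.3, 206.1]
tcp_rot: [-3.14, -0.007, -0.257]
contact_force: [-0.8, 0.1, 10.3]
grip_width: 37.7
```

Emit:
carry_out --xyz '[[0,0,0],[0,0,0],[0,0,0]]' --dr '[[0,0,0],[0,0,0],[0,0,0]]' --gripper 0.2

```text
time: 27.78
tool_pos: [468.9, 165.7, 203.9]
tcp_rot: [3.14, -0.002, -0.255]
contact_force: [-0.4, 0.4, -1.0]
grip_width: 54.5
```

Emit:
carry_out --xyz '[[0,0,-0.3],[0,0,-0.5],[0,0,-0.6],[0,0,-0.6],[0,0,0],[0,0,0]]' --dr '[[0,0,0],[0,0,0],[0,0,0],[0,0,0],[0,0,0],[0,0,0]]'

```text
time: 28.52
tool_pos: [468.5, 165.9, 323.3]
tcp_rot: [3.139, -0.001, -0.255]
contact_force: [-0.2, 0.3, 0.1]
grip_width: 54.9
```

```bash
python3 - <<'E'
from h import *
w=snap('wrist','w21')
o=get_obs();print(o['time'],o['tool_pos'],o['tcp_rot'],o['contact_force'],o['joint_positions'],o['grip_width'])
a=w['image'][90:330,200:440];cv2.imwrite('pics/c21.png',cv2.convertScaleAbs(cv2.resize(a,(0,0),fx=2.5,fy=2.5,interpolation=2),alpha=2))
E
```

```text
28.575 [468.40374865 165.88506538 322.92570326] [ 3.13900199e+00 -3.03610002e-05 -2.54901804e-01] [ 1.04726344 -0.74734386 -0.77289732] [ 0.18742409  0.24154092  1.45947905 -0.0023741   1.44165452  2.01342927] 55.17441130220605
```

View pics/c21.png

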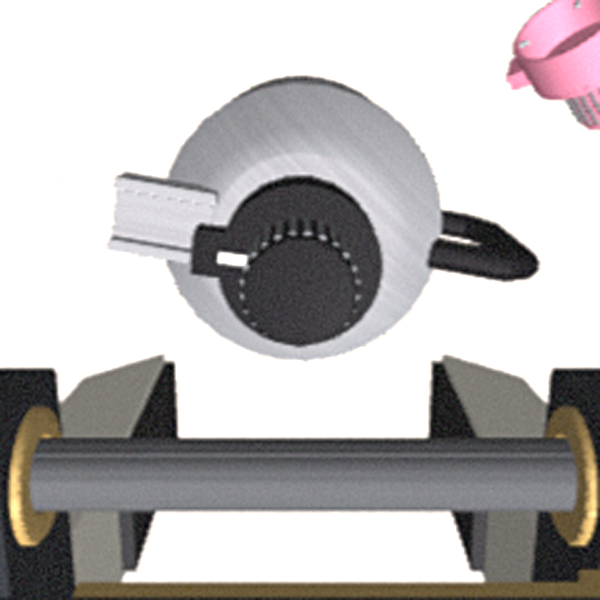

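Emit:
carry_out --xyz '[[0,0,0],[0,0,0],[0,0,0],[0,0,0],[0,0,0]]' --dr '[[0,0,-1],[0,0,-1],[0,0,-1],[0,0,-1],[0,0,-1]]'

```text
time: 29.2
tool_pos: [468.5, 165.9, 322.7]
tcp_rot: [3.14, 0.002, 0.448]
contact_force: [0.2, -0.0, 0.2]
grip_width: 55.4
```

Emit:
carry_out --xyz '[[0,0,0],[0,0,0],[0,0,0],[0,0,0],[0,0,0],[0,0,0],[0,0,0]]' --dr '[[0,0,-1],[0,0,-1],[0,0,-1],[0,0,-1],[0,0,-1],[0,0,0],[0,0,0]]'

```text
time: 30.08
tool_pos: [468.8, 165.9, 323.5]
tcp_rot: [3.14, 0.002, 1.139]
contact_force: [-0.1, -0.3, -0.5]
grip_width: 55.2
```

```bash
python3 - <<'E'
from h import *
w=snap('wrist','w22')
o=get_obs();print(o['time'],o['tool_pos'],o['tcp_rot'])
a=w['image'][100:235,245:395];cv2.imwrite('pics/c22.png',cv2.convertScaleAbs(cv2.resize(a,(0,0),fx=4.4,fy=4.4,interpolation=2),alpha=2))
E
```

```text
30.125 [468.80315761 165.96852763 323.72212736] [3.13987335e+00 1.61659632e-03 1.13911473e+00]
```

View pics/c22.png

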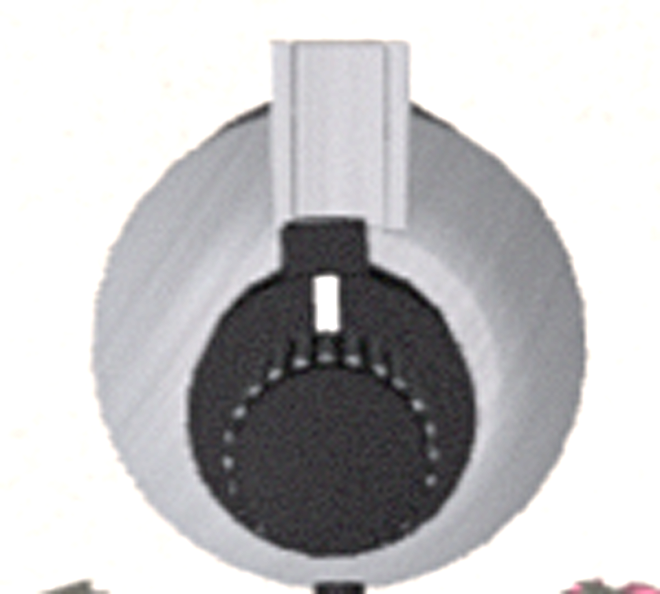

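```bash
python3 - <<'E'
from h import *
c=load('w22')
W=lambda x,y:((x+.5)/4.4+245-.5,(y+.5)/4.4+100-.5)
a=lambda u:np.degrees(np.arctan2(u[1],u[0])).round(1)
zr=155  # rim z est
n=onz(c,*W(332.5,412),zr+27)
print('skirt centre',n,[np.linalg.norm(onz(c,*W(*p),zr+27)-n).round(1) for p in((189,412),(476,412),(332,268))])
print('crown',onz(c,*W(331,455),zr+61))
sl,sr=onz(c,*W(284,222),zr+24),onz(c,*W(366,222),zr+24); sp=(sl+sr)/2;print('spout',sp,np.linalg.norm(sl-sr),np.linalg.norm(sp[:2]-n[:2]),a(sp-n),'edge perp',a(sl-sr)-90)
m1,m2=onz(c,*W(326,280),zr+27),onz(c,*W(327,330),zr+27);print('mark',a(m1-m2),a(m1-n),'sides',a(onz(c,*W(284,225),zr+24)-onz(c,*W(283,265),zr+24)),a(onz(c,*W(366,222),zr+24)-onz(c,*W(369,262),zr+24)))
for z in(150,155):
    L=[onz(c,*W(*p),z) for p in((272,42),(410,42),(275,222),(408,226))]
    t=(L[0]+L[1])/2;i=(L[2]+L[3])/2
    print('lip',a(t-n),a(t-i),a(L[0]-L[2]),a(L[1]-L[3]),np.linalg.norm(L[0]-L[1]),np.linalg.norm((t-n)[:2]))
E
```

```text
skirt centre [469.75638152 169.66388311 182.        ] [np.float64(29.6), np.float64(29.6), np.float64(29.7)]
crown [469.6911126 170.0697881 216.       ]
spout [484.55820666 205.32029799 179.        ] 16.477992610344486 38.606656808899636 67.5 edge perp 65.19999999999999
mark 66.3 68.0 sides 63.2 69.9
lip 63.8 65.5 65.5 65.4 29.591445497855023 73.80347702270181
lip 63.8 65.5 65.5 65.4 29.11137361774312 73.71585461849595
```

Emit:
carry_out --xyz '[[-0.17,0,0.55],[-0.17,0,0.55],[0,0,0],[0,0,0],[0,0,0]]' --dr '[[0,0,0],[0,0,0],[0,0,0],[0,0,0],[0,0,0]]'

```text
time: 30.75
tool_pos: [461.4, 147.7, 259.7]
tcp_rot: [3.137, -0.001, 1.141]
contact_force: [0.1, 0.1, 0.3]
grip_width: 54.7
```

```bash
python3 - <<'E'
from h import *
w=snap('wrist','w23')
o=get_obs();print(o['time'],o['tool_pos'],o['tcp_rot'])
a=w['image'][60:240,225:420];cv2.imwrite('pics/c23.png',cv2.convertScaleAbs(cv2.resize(a,(0,0),fx=4,fy=4,interpolation=2)[:,:],alpha=2)[:600])
E
```

```text
30.8 [461.22924614 147.69808798 259.45053445] [ 3.13713411e+00 -3.21094575e-04  1.14139284e+00]
```

View pics/c23.png

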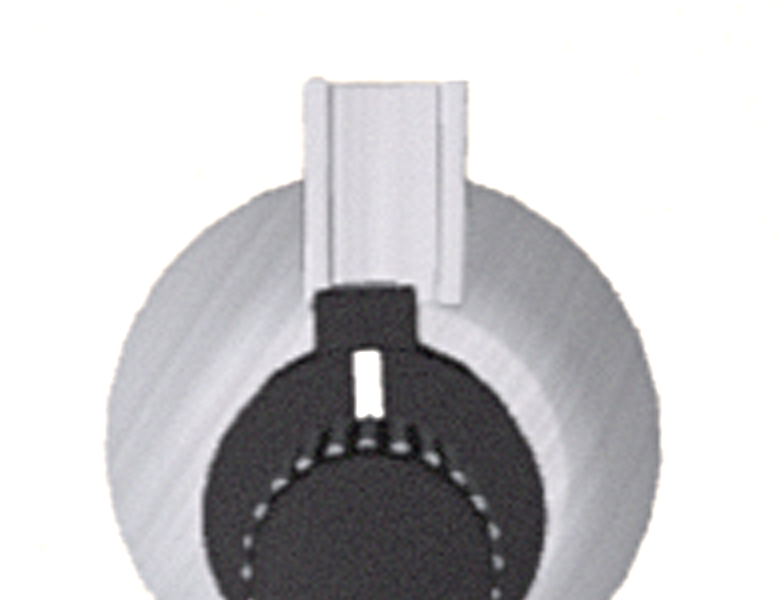

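```bash
python3 - <<'E'
from h import *
c=load('w23');g=cv2.GaussianBlur(cv2.cvtColor(c['image'],6).astype(float),(1,5),0)
def edge(v,u0,u1):
    r=np.diff(g[v,u0:u1+1]);k=np.argmax(abs(r));k=min(max(k,1),len(r)-2)
    y=abs(r[k-1:k+2]);d=(y[0]-y[2])/(2*(y[0]-2*y[1]+y[2])+1e-9);return u0+k+.5+d
cx=lambda x:int(x/4+225)
def track(vs,x,h=3):
    return np.array([(edge(v,cx(x)-h,cx(x)+h),v) for v in vs])
def fit(P): # u = a+b v robust
    P=P.astype(float)
    for _ in range(3):
        k=np.polyfit(P[:,1],P[:,0],1);r=abs(np.polyval(k,P[:,1])-P[:,0]);P=P[r<max(2*np.median(r),.3)]
    return k
a=lambda u:np.degrees(np.arctan2(u[1],u[0])).round(2)
def world(k,v,z): return onz(c,np.polyval(k,v),v,z)
lo=fit(track(range(83,103),303));ro=fit(track(range(84,103),467))
sl=fit(track(range(134,145),316));sr=fit(track(range(134,145),416))
z=152;zs=155+24
for nm,k,zz,v0,v1 in(('lipL',lo,z,83,103),('lipR',ro,z,83,103),('spL',sl,zs,134,145),('spR',sr,zs,134,145)):
    print(nm,np.polyval(k,(v0,v1)).round(2),a(world(k,v0,zz)-world(k,v1,zz)))
lt=(world(lo,84,z)+world(ro,84,z))/2; lm=(world(lo,103,z)+world(ro,103,z))/2
st=(world(sl,135,zs)+world(sr,135,zs))/2;sm=(world(sl,144,zs)+world(sr,144,zs))/2
print('lip w',np.linalg.norm(world(lo,84,z)-world(ro,84,z)),'sp w',np.linalg.norm(world(sl,139,zs)-world(sr,139,zs)))
# mark
m=(g[145:166,308:325]>90).astype('uint8');ys,xs=np.nonzero(m);
rows=[(v,xs[ys==v].mean()+308) for v in range(21) if (ys==v).sum()>2];print('mark',[(v+145,round(u,2)) for v,u in rows][::3])
k=np.polyfit([v+145 for v,u in rows],[u for v,u in rows],1);zm=155+27
print('mark dir',a(onz(c,np.polyval(k,148),148,zm)-onz(c,np.polyval(k,163),163,zm)))
mk=onz(c,np.polyval(k,155),155,zm)
# skirt centre: widest rows
sk=[]
for v in range(175,200):
    L=edge(v,cx(203)-4,cx(203)+6);R_=edge(v,cx(545)-6,cx(545)+4);sk.append((v,L,R_))
v,L,R_=max(sk,key=lambda t:t[2]-t[1]);print('widest',v,L,R_)
# perp direction position: offsets along lateral axis (angle 65.5+90)
for th in (65.5,66.2):
    e=np.array([-np.sin(np.radians(th)),np.cos(np.radians(th))])
    n=(onz(c,L,v,155+26)+onz(c,R_,v,155+26))/2
    print(th,'lateral: neckguess',e@np.array([470,167]),'skirtC',e@n[:2],'lip tip',e@lt[:2],'lip mid',e@lm[:2],'spout tip',e@st[:2],'sp mid',e@sm[:2],'mark',e@mk[:2])
print(n,st)
E
```

```text
lipL [299.66 300.17] 65.91
lipR [341.64 341.59] 66.22
spL [302.88 303.38] 67.23
spR [328.55 328.98] 68.06
lip w 30.52051365189156 sp w 17.331399366428908
mark [(148, np.float64(316.5)), (151, np.float64(316.5)), (154, np.float64(316.5)), (157, np.float64(316.5)), (160, np.float64(317.0)), (163, np.float64(317.0))]
mark dir 67.73
widest 189 275.25111607142634 361.16129032257516
65.5 lateral: neckguess -358.42802578838337 skirtC -357.0138075400097 lip tip -358.96082524118856 lip mid -359.09132062530085 spout tip -355.4882490128382 sp mid -355.71244155190465 mark -356.0551405980841
66.2 lateral: neckguess -362.63897939856855 skirtC -361.2432933775947 lip tip -364.0653553011675 lip mid -364.03463595101357 spout tip -360.1680257305967 sp mid -360.31907708260326 mark -360.57527130863394
[469.33859056 168.95894506 181.        ] [483.23117705 203.12220774 179.        ]
```

Spout is about 1.7° short of the lip, and the lid sits some 1.8 mm sideways in its thread play. I'll regrip with the jaws across the lip line, which centres it, and turn the remainder.

Emit:
carry_out --xyz '[[0.18,0,0],[0.17,0,0.3],[0,0,0.3],[0,0,0.26],[0,0,0]]' --dr '[[0,0,0],[0,0,0],[0,0,0],[0,0,0],[0,0,0]]'

```text
time: 31.42
tool_pos: [469.1, 166.8, 205.9]
tcp_rot: [3.141, 0.002, 1.142]
contact_force: [-0.6, -0.3, 0.1]
grip_width: 55.5
```

Emit:
carry_out --xyz '[[0,0,0],[0,0,0],[0,0,0],[0,0,0]]' --dr '[[0,0,0],[0,0,0],[0,0,0],[0,0,0]]' --gripper -1

```text
time: 31.92
tool_pos: [469.8, 166.4, 207.3]
tcp_rot: [3.138, 0.0, 1.141]
contact_force: [-0.2, 0.9, 3.6]
grip_width: 37.4
```

```bash
python3 - <<'E'
from h import *
w=snap('wrist','w24')
o=get_obs();print(o['time'],o['tool_pos'],o['tcp_rot'],o['contact_force'],o['moment'])
E
```

```text
31.975 [469.77674312 166.44652606 207.23927975] [3.13794875e+00 7.18031666e-05 1.14126256e+00] [0.64236207 0.1070272  4.11635691] [-0.0092134   0.11265108 -0.02447809]
```

```bash
python3 - <<'E'
from h import *
c=load('w24');a=c['image'][60:260,225:420];cv2.imwrite('pics/c24.png',cv2.convertScaleAbs(cv2.resize(a,(0,0),fx=4,fy=4,interpolation=2)[:,:],alpha=2)[:600])
E
```

```text
(no output)
```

View pics/c24.png

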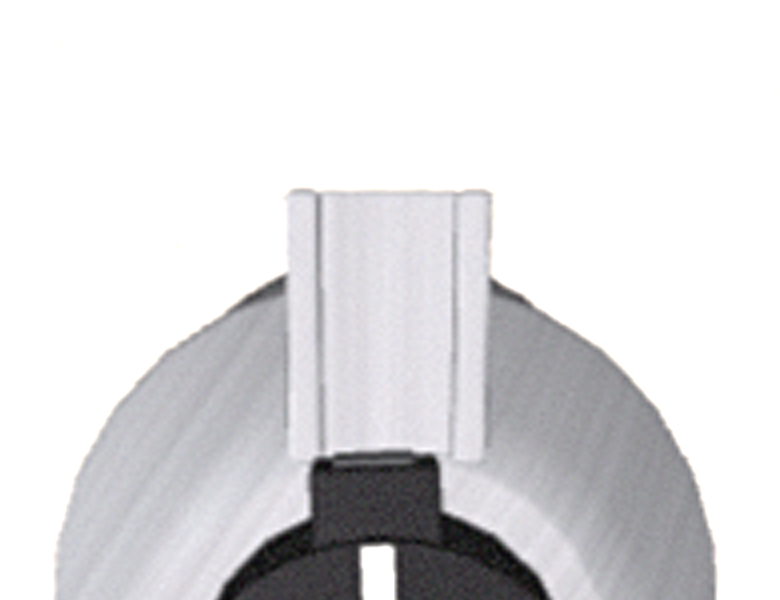

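Emit:
carry_out --xyz '[[0,0,0.002],[0,0,0],[0,0,0]]' --dr '[[0,0,0.25],[0,0,0],[0,0,0]]'

```text
time: 32.35
tool_pos: [469.9, 166.3, 207.1]
tcp_rot: [3.138, -0.0, 1.105]
contact_force: [0.5, 1.0, 5.0]
grip_width: 37.5
```

Emit:
carry_out --xyz '[[0,0,0],[0,0,0],[0,0,0]]' --dr '[[0,0,0],[0,0,0],[0,0,0]]' --gripper 0.2

```text
time: 32.72
tool_pos: [469.1, 166.3, 206.1]
tcp_rot: [3.14, 0.002, 1.106]
contact_force: [0.1, -0.1, -0.1]
grip_width: 54.8
```

Emit:
carry_out --xyz '[[0,0,-0.3],[0,0,-0.3],[-0.17,0,-0.26],[-0.18,0,0],[0,0,0],[0,0,0],[0,0,0]]' --dr '[[0,0,0],[0,0,0],[0,0,0],[0,0,0],[0,0,0],[0,0,0],[0,0,0]]'

```text
time: 33.6
tool_pos: [459.8, 147.7, 257.7]
tcp_rot: [3.14, 0.001, 1.106]
contact_force: [0.9, -0.6, 0.5]
grip_width: 55.2
```

```bash
python3 - <<'E'
from h import *
w=snap('wrist','w25')
o=get_obs();print(o['time'],o['tool_pos'],o['tcp_rot'])
a=w['image'][60:240,225:420];cv2.imwrite('pics/c25.png',cv2.convertScaleAbs(cv2.resize(a,(0,0),fx=4,fy=4,interpolation=2)[:,:],alpha=2)[:600])
E
```

```text
33.65 [459.84655899 147.76486744 257.72549105] [3.13967119e+00 1.32614673e-03 1.10656547e+00]
```

View pics/c25.png

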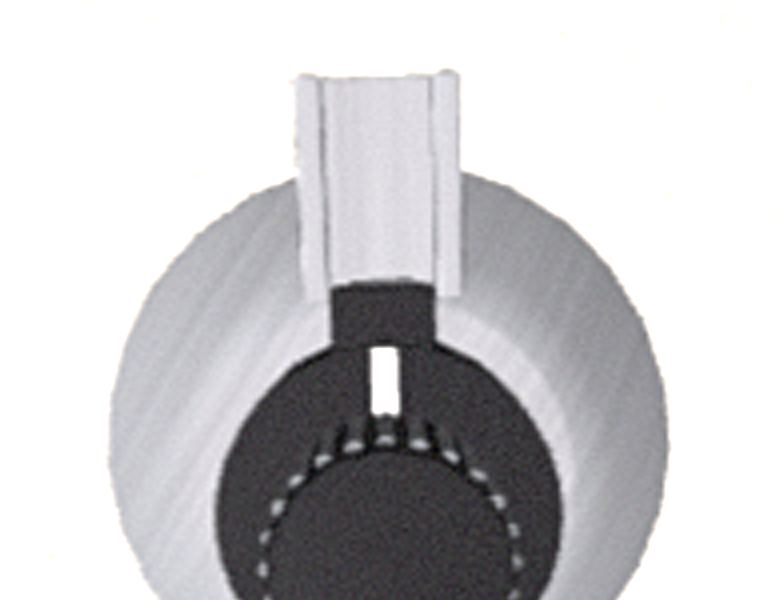

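```bash
cat > m.py <<'E'
from h import *
import sys
c=load(sys.argv[1]);xs_=list(map(float,sys.argv[2:9])) # lipL lipR spL spR skL skR mark crop-x
lipv=(82,102);spv=(133,144)
g=cv2.GaussianBlur(cv2.cvtColor(c['image'],6).astype(float),(1,5),0)
def edge(v,u0,u1):
    r=np.diff(g[v,u0:u1+1]);k=np.argmax(abs(r));k=min(max(k,1),len(r)-2)
    y=abs(r[k-1:k+2]);d=(y[0]-y[2])/(2*(y[0]-2*y[1]+y[2])+1e-9);return u0+k+.5+d
cx=lambda x:int(x/4+225)
track=lambda vs,x,h=3:np.array([(edge(v,cx(x)-h,cx(x)+h),v) for v in vs])
def fit(P):
    for _ in range(3):
        k=np.polyfit(P[:,1],P[:,0],1);r=abs(np.polyval(k,P[:,1])-P[:,0]);P=P[r<=max(2*np.median(r),.3)]
    return k
a=lambda u:np.degrees(np.arctan2(u[1],u[0])).round(2)
world=lambda k,v,z:onz(c,np.polyval(k,v),v,z)
z,zs=152,178
lo,ro,sl,sr=[fit(track(range(*r),x)) for x,r in zip(xs_[:4],(lipv,lipv,spv,spv))]
for nm,k,zz,(v0,v1) in(('lipL',lo,z,lipv),('lipR',ro,z,lipv),('spL',sl,zs,spv),('spR',sr,zs,spv)): print(nm,np.polyval(k,(v0,v1)).round(2),a(world(k,v0,zz)-world(k,v1,zz)))
m0=cx(xs_[6]);m=[]
for v in range(148,161):
    w=np.clip(g[v,m0-7:m0+8]-60,0,None);m.append((v,(w*np.arange(m0-7,m0+8)).sum()/w.sum()))
m=np.array(m);k=np.polyfit(m[:,0],m[:,1],1);zm=155+27
print('mark dir',a(world(k,148,zm)-world(k,160,zm)))
sk=[(v,edge(v,cx(xs_[4])-4,cx(xs_[4])+6),edge(v,cx(xs_[5])-6,cx(xs_[5])+4)) for v in range(172,200)]
v,L,R_=max(sk,key=lambda t:t[2]-t[1])
n=(onz(c,L,v,181)+onz(c,R_,v,181))/2;st=(world(sl,138,zs)+world(sr,138,zs))/2;lt=(world(lo,84,z)+world(ro,84,z))/2;lm=(world(lo,102,z)+world(ro,102,z))/2
print('widest',v,L,R_,'axis',n,'bearings: spout',a(st-n),'mark',a(world(k,154,zm)-n),'lip tip',a(lt-n),'lip mid',a(lm-n))
e=np.array([-np.sin(np.radians(66)),np.cos(np.radians(66))]);print('lateral n,spout,liptip,lipmid,mark',[round(e@q[:2]+360,2) for q in(n,st,lt,lm,world(k,154,zm))])
E
python3 m.py w25 297 460 332 436 215 562 385; echo; python3 m.py w23 303 467 316 416 203 545 368
```

```text
lipL [297.99 297.65] 61.25
lipR [339.6  339.63] 64.41
spL [307.08 307.35] 64.18
spR [333.39 333.5 ] 64.61
mark dir 64.76
widest 189 278.33333333333144 365.2894736842082 axis [470.60621597 167.92624463 181.        ] bearings: spout 65.1 mark 65.18 lip tip 65.12 lip mid 65.6
lateral n,spout,liptip,lipmid,mark [np.float64(-1.62), np.float64(-2.16), np.float64(-2.71), np.float64(-2.03), np.float64(-1.96)]

lipL [299.67 300.12] 65.74
lipR [341.63 341.6 ] 66.29
spL [302.88 303.34] 66.93
spR [328.55 328.85] 67.36
mark dir 67.56
widest 189 275.25111607142634 361.16129032257516 axis [469.33859056 168.95894506 181.        ] bearings: spout 67.9 mark 68.02 lip tip 63.94 lip mid 63.5
lateral n,spout,liptip,lipmid,mark [np.float64(-0.04), np.float64(1.12), np.float64(-2.62), np.float64(-2.62), np.float64(0.82)]
```

```bash
python3 - <<'E'
import re
s=open('m.py').read()
s=s.replace("lipv=(82,102)","lipv=(int(sys.argv[9]),int(sys.argv[10]))").replace("world(lo,102,z)+world(ro,102,z)","world(lo,lipv[1],z)+world(ro,lipv[1],z)")
open('m.py','w').write(s)
E
for r in "84 100" "84 128" "104 128"; do python3 m.py w25 299 461 332 436 215 562 385 $r|grep -v sp[LR]; done
for r in "84 100" "84 128" "104 128"; do python3 m.py w23 303 466 316 416 203 545 368 $r|grep -v sp[LR]; done
# inner dark lines
for r in "86 125"; do python3 m.py w25 322 435 332 436 215 562 385 $r|grep lip[LR]; python3 m.py w23 331 438 316 416 203 545 368 $r|grep lip[LR]; done
```

```text
lipL [297.95 297.67] 61.25
lipR [339.61 339.61] 64.29
mark dir 64.76
widest 189 278.33333333333144 365.2894736842082 axis [470.60621597 167.92624463 181.        ] bearings: spout 65.1 mark 65.18 lip tip 65.12 lip mid 65.55
lateral n,spout,liptip,lipmid,mark [np.float64(-1.62), np.float64(-2.16), np.float64(-2.71), np.float64(-2.09), np.float64(-1.96)]
lipL [297.56 300.03] 65.68
lipR [339.64 339.47] 64.08
mark dir 64.76
widest 189 278.33333333333144 365.2894736842082 axis [470.60621597 167.92624463 181.        ] bearings: spout 65.1 mark 65.18 lip tip 65.22 lip mid 65.49
lateral n,spout,liptip,lipmid,mark [np.float64(-1.62), np.float64(-2.16), np.float64(-2.58), np.float64(-1.98), np.float64(-1.96)]
lipL [299.07 299.82] 64.22
lipR [339.55 339.47] 64.12
mark dir 64.76
widest 189 278.33333333333144 365.2894736842082 axis [470.60621597 167.92624463 181.        ] bearings: spout 65.1 mark 65.18 lip tip 64.97 lip mid 65.59
lateral n,spout,liptip,lipmid,mark [np.float64(-1.62), np.float64(-2.16), np.float64(-2.89), np.float64(-1.9), np.float64(-1.96)]
lipL [299.64 300.16] 66.32
lipR [341.63
[... 426 characters left out ...]
57516 axis [469.33859056 168.95894506 181.        ] bearings: spout 67.9 mark 68.02 lip tip 63.85 lip mid 63.15
lateral n,spout,liptip,lipmid,mark [np.float64(-0.04), np.float64(1.12), np.float64(-2.73), np.float64(-2.05), np.float64(0.82)]
lipL [300.65 300.48] 63.99
lipR [340.87 340.06] 64.32
mark dir 67.56
widest 189 275.25111607142634 361.16129032257516 axis [469.33859056 168.95894506 181.        ] bearings: spout 67.9 mark 68.02 lip tip 63.65 lip mid 63.25
lateral n,spout,liptip,lipmid,mark [np.float64(-0.04), np.float64(1.12), np.float64(-2.98), np.float64(-1.98), np.float64(0.82)]
lipL [304.47 305.9 ] 64.83
lipR [331.9  332.88] 65.47
lipL [306.75 306.76] 64.73
lipR [333.7  333.56] 65.8
```

Spout bearing is about 65.0° and the lip about 65.2°, with the lid centred. I'll back off and check height and level.

Emit:
carry_out --xyz '[[-0.5,0,-0.6],[-0.5,0,-0.6],[-0.5,0,-0.6],[-0.5,0,-0.3],[0,0,0],[0,0,0]]' --dr '[[0,0,0],[0,0,0],[0,0,0],[0,0,0],[0,0,0],[0,0,0]]'

```text
time: 34.4
tool_pos: [406.0, 41.0, 383.6]
tcp_rot: [3.14, 0.001, 1.106]
contact_force: [-0.0, 0.3, -0.8]
grip_width: 55.2
```

```bash
python3 - <<'E'
from h import *
c=snap('scene','sc30');s=snap('side','s30');o=get_obs();print(o['time'],o['tool_pos'])
A=cv2.resize(c['image'][120:220,315:395],(0,0),fx=5,fy=5,interpolation=2)
B=cv2.resize(s['image'][130:230,220:300],(0,0),fx=5,fy=5,interpolation=2)
cv2.imwrite('pics/c30.png',cv2.convertScaleAbs(np.hstack([A,B]),alpha=2));cv2.imwrite('pics/c31.png',c['image'])
for h in(49,57):
  for nm,cc,off in(('sc',c,(315,120)),('si',s,(220,130))):
    print(h,nm,'crown top',np.round((np.array(proj(cc,(470,167,150+h+17)))-off)*5),'skirt top axis',np.round((np.array(proj(cc,(470,167,150+h-17)))-off)*5),'rim ctr',np.round((np.array(proj(cc,(470,167,150+h-44)))-off)*5))
E
```

```text
34.5 [405.9609325   41.21323985 383.29761599]
49 sc crown top [225. 111.] skirt top axis [221. 160.] rim ctr [218. 198.]
49 si crown top [194. 137.] skirt top axis [199. 182.] rim ctr [202. 217.]
57 sc crown top [226.  99.] skirt top axis [222. 149.] rim ctr [219. 187.]
57 si crown top [193. 126.] skirt top axis [198. 172.] rim ctr [201. 206.]
```

View pics/c30.png

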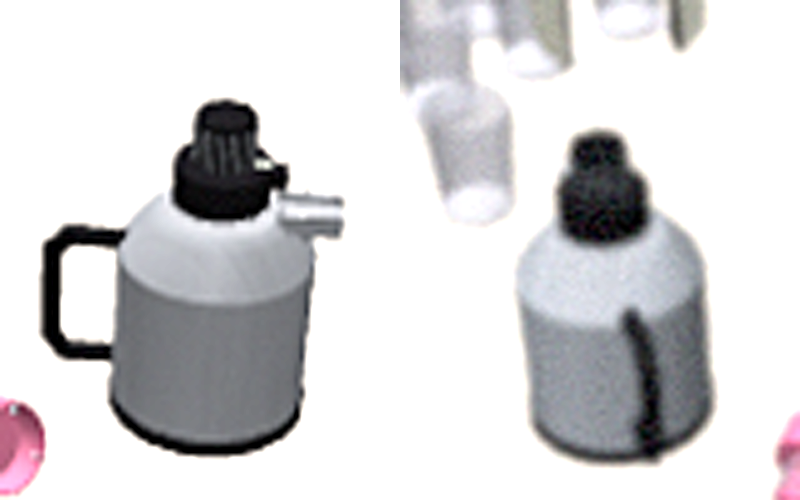

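View pics/c31.png

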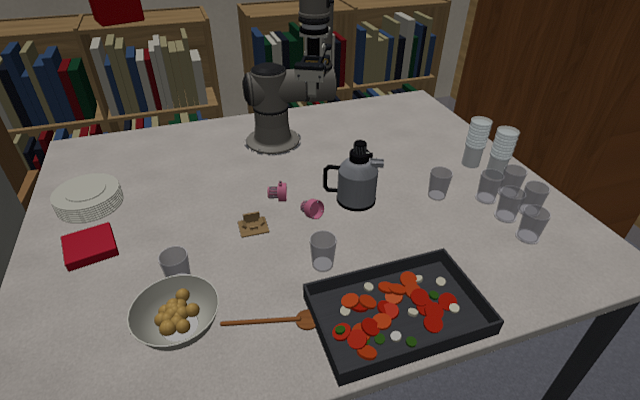

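Crown top sits at scene crop (226,115). That matches the caught height (49 mm predicts 111; uncaught would be 99), and the lid looks upright. Handing in.

```bash
python3 -c "
from plant import close_job
print(close_job())"
```

```text
the job is handed in; nothing more can be done
None
```

I screwed the black lid onto the jug and let go with its spout over the pouring lip, then handed the job in at about 34.5 s of the 67 s allowed. The gripper knocked one of the pink look-alike lids along the way.

**What I did:** I took the lid from the stand, tipped it upright on the table and regripped it from above. I set it on the neck with the spout about 225° anticlockwise of the lip and turned it clockwise. I then regripped once to centre it and turned the last 2°.

**Last checks:**
- **Spout over lip:** the wrist view gives the spout at about 64.8–65.1° and the lip at about 65.2°. Individual edge readings scattered by 1–2°. My first measurement, from farther off, put the lip at 66.2°, so the true error may be about 1°.
- **Thread:** the gripper went down about 10 mm over the turn, as the 16 mm lead predicts. The crown height in the scene view fits the caught height of about 49 mm, not the uncaught 56 mm. The side view puts the crown a little lower still.
- **Level:** the lid looks upright in both fixed views; I did not measure this separately.
- **Tumblers:** they look unmoved in the final scene view, judged by eye.
- **Forces:** the highest tool force I saw at the end of a move was about 18 N.

**What went wrong:** the pink lid nearer the stand was pushed a few centimetres and turned round. This was most likely the gripper's body when I set the black lid down at a tilt. I had wrongly noted it as untouched in an earlier picture and left it where it ended up, still on the table.

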